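Put away the small things on the laboratory bench

ROBOT

A 6-joint arm with a two-finger parallel gripper is mounted at the origin on the work surface. World frame = base frame: x ahead of the robot, y to its left, z up, the work surface at z = 0. Lengths are in mm, angles in rad, forces in N, time in s.
With the tool pointing down it reaches from about 300 to 875 mm from the base axis. Payload 6.4 kg.
Tool frame: the origin (TCP) lies on the centre line of the jaws, within the pads' length; the fingertips stand 22 mm ahead of it and the grasp point (between the pads) lies 3 mm ahead of it; z points along the fingers, y is the direction in which the jaws open and shut (so a half turn about z gives the same grasp; the last joint's range is limited). The gripper opens to 88 mm and grips with 3 to 60 N. Pads are 18 mm wide; open, the fingers measure 123 mm over their backs; the gripper's body (75 mm by 187 mm) begins 45 mm behind the grasp point.
Start: joints at [-1.32, 0.181, 1.607, -0, 1.354, -0.206], TCP at [253.637, -516.051, 222.714] pointing down, gripper open.
Joint ranges: [-2.99, 2.99], [-0.89, 2.07], [0.3, 2.58], [-1.14, 4.28], [0, 2.63], [-3.12, 3.12]. Speed limits (rad/s): [2.57, 2.57, 3.01, 3.14, 3.14, 3.14].

INTERFACE

Orientations are given as a 3x3 rotation matrix whose columns are the frame's x, y, z axes.
In Python, from rig import ctrl gives the robot as it stands.
- The arm moves only by the tool servo_tool, never from a script. Its argument "motion" is a list of rows, each a list of 6 numbers: the shift along the tool's x, y, z as a fraction of full scale, then the turn, a rotation vector about the tool's x, y, z as a fraction of full scale. A call has 1 to 8 rows; each row is the pose to reach, as a shift and turn from the pose commanded when the call began, along the tool's axes at that moment, turning the shorter way round; what a row does not reach only later rows make up. Full scale, the value 1, is 0.15 m for a shift and 360 degrees for a turn. A row lasts 1/12 s, in which the tool goes at most 41.7 mm and 7.16 degrees, less where a joint would pass 70% of its speed; a pose out of reach is approached as far as the arm can. A call with a number of a shift or a turn outside -1 to 1 is refused whole. A call with a gripper value outside its range is refused whole. "jaw" is the gripper command: -1 is shut, 1 is fully open, values between are in proportion, set as the call begins (left out, the last holds). The fingers move at their own pace and stop on an object; "newtons" is the grip in N (left out, the last holds). Time passes only in rows, so rows that repeat a pose let the fingers close. It gives the time, the measured TCP pose, the force and the opening at its end, in the units of the state.
- ctrl.get_obs(): the state, without advancing time (a new reading comes with each control period).
- ctrl.snapshot(name): name is "scene" or "side" or "wrist"; returns the picture (420x560x3 uint8, red, green, blue); there is no depth.
- ctrl.calibration(name): a dict with "intrinsics" (3x3 intrinsics, pixels), "cam_to_world" (4x4, takes a point from camera to world coordinates). Camera axes: x right, y down, z forward; pixel columns grow to the right and rows downward; lengths in mm; the calibration is good to about 2 mm. A picture is of the moment at which its call begins: read the wrist's pose just before it. calibration takes no time and is no camera call; for the wrist camera it gives the pose at the moment of the call.
- ctrl.sign_off(): hands the job in, once; it reports no verdict.
The state is a dict: "time_s": time; "q": joint angles; "joint_vel": joint speeds; "joint_torque": joint torques, N m; "position": TCP position; "orientation": TCP orientation; "ft_force": force on the tool from outside, world axes, zero at the start; "wrist_torque": the same for the moment, N m; "finger_gap": finger opening in mm.
Only numpy, scipy, OpenCV 4.12 (cv2) and the standard library are available. Lean on these libraries where they do the work, as an engineer would, in place of code of your own. Each camera call takes 0.05 s, during which the arm holds its last target.

TASK

Put away the mixed row of small things on the bench, each kind where it belongs: the two dropper bottles upright in the grey caddy, one in each bay; the two rubber stoppers in the white tray, standing on their wide ends; and the steel check weight upright in the round recess of the wooden block. Leave the little crucible and the small capped jar standing where they are.

Things in the scene. Friction and masses are not known exactly. Their poses are not given: they have to be found in the camera images.
- bottle_a: Dropper bottle, one of two alike: upright amber glass cylinder 36 mm in diameter with straight sides from 0 to 66 mm, narrow neck, black collar 22 mm wide at 78-90 mm, dark red rubber bulb on top, 117 mm tall in all, about 80 g. Origin: centre of its underside; z up its axis.
- bottle_b: Dropper bottle, one of two alike: upright amber glass cylinder 36 mm in diameter with straight sides from 0 to 66 mm, narrow neck, black collar 22 mm wide at 78-90 mm, dark red rubber bulb on top, 117 mm tall in all, about 80 g. Origin: centre of its underside; z up its axis.
- stopper_a: Rubber stopper, one of two alike: plain solid brick-red rubber taper, 34 mm high, 36 mm across the bottom and 31 mm across the top, standing on its wide end, about 40 g. Origin: centre of its underside; z up its axis.
- stopper_b: Rubber stopper, one of two alike: plain solid brick-red rubber taper, 34 mm high, 36 mm across the bottom and 31 mm across the top, standing on its wide end, about 40 g. Origin: centre of its underside; z up its axis.
- weight: Steel check weight: bright cylinder 28 mm in diameter, straight from 0 to 38 mm, with a knob 18 mm wide above a thin neck, 55 mm high in all, about 200 g (varies). Origin: centre of its underside; z up its axis.
- caddy: Bottle caddy: grey plastic open box, 72 mm (its x) by 140 mm (its y), 30 mm high, walls and floor 4 to 5 mm, with one dividing wall (along its x) at its middle, so two bays each about 64 by 64 mm inside, centred at y = +34 mm and y = -34 mm of its frame. Fixed to the bench, turned up to about 15 degrees. Origin: centre of its underside.
- tray: Stopper tray: white, low open tray without divisions, 108 mm (its x) by 158 mm (its y), 20 mm high, walls and floor 4 to 5 mm; 100 by 150 mm inside. Fixed to the bench, turned up to about 15 degrees. Origin: centre of its underside.
- block: Weight block: square pale wooden block 90 by 90 mm, 16 mm high, with one round recess 53 mm in diameter and 8 mm deep in the centre of its top. Fixed to the bench, turned up to about 15 degrees. Origin: centre of its underside.
- crucible: Small white porcelain crucible (open cup), 32 mm across the rim, 28 mm high, standing between the loose things and the trays. Loose; to be left where it stands. Origin: centre of its underside.
- jar: Small closed jar of clear glass with a white cap, 30 mm in diameter, 36 mm high, standing between the loose things and the trays. Loose; to be left where it stands. Origin: centre of its underside.
There are look-alikes about, which are no part of the job. Of the things that look like the caddy, the largest one is meant.

How it is judged:
By the outcome, as a careful person would: the job done as asked, in the order asked, and still so for the second after the job is handed in, with the robot touching nothing.
It also fails if it takes over 138 s, if anything falls off the work surface, if the arm or the gripper's body presses on something with over 40 N, if the wrist force passes 120 N, or if a joint passes its speed limit or range.

## Working session

There is one attempt and no reset: what is moved stays moved. The work goes in short steps, Python scripts to look and compute and a tool call to move; the robot and the scene stay as the last step left them, time stands still between calls to the robot, and variables do not carry over. Pictures are saved under pics/ and viewed, and the job is handed in when it is done.

Besides the shell and the picture viewer there is one more tool, called after "Emit:" by a JSON object that holds its "api" and its "payload", one argument or row to a line. servo_tool: Moves the arm, as the interface text tells. Shift numbers are shares of 0.15 m and turn numbers shares of 360 degrees, none past 1 either way. Its arguments: {"type":"object","properties":{"motion":{"type":"array","items":{"type":"array","items":{"type":"number"}}},"jaw":{"type":"number"},"newtons":{"type":"number"}},"required":["motion"]}

```bash
ls; mkdir -p pics
python3 - <<'E'
from rig import ctrl
import cv2
o=ctrl.get_obs();print(o)
for n in ["scene","side","wrist"]:
    c=ctrl.calibration(n);print(n,c)
    cv2.imwrite(f"pics/{n}0.png",cv2.cvtColor(ctrl.snapshot(n),cv2.COLOR_RGB2BGR))
E
```

```text
pics
{'time_s': 0.0, 'q': array([-1.32028623e+00,  1.81541777e-01,  1.60797581e+00,  1.88500763e-05,
        1.35380868e+00, -2.06305059e-01]), 'joint_vel': array([ 0.00021796, -0.00246474,  0.00112076, -0.0003259 ,  0.00027137,
        0.00164592]), 'joint_torque': array([-8.53650999e-04, -4.33871198e+01, -3.41847324e+01,  7.01398845e-02,
        3.85864580e-02, -1.09500213e-04]), 'position': array([ 253.50664004, -515.48458181,  221.82531401]), 'orientation': array([[ 8.97463732e-01,  4.41088063e-01, -4.11926037e-04],
       [ 4.41088098e-01, -8.97462230e-01,  1.68406359e-03],
       [ 3.73132286e-04, -1.69308167e-03, -9.99998497e-01]]), 'ft_force': array([-0.40742065, -0.42865129, -0.13614577]), 'wrist_torque': array([-0.04161089, -0.02366877,  0.04703836]), 'finger_gap': 88.17194005510754}
scene {'intrinsics': array([[499.55621796,   0.        , 281.08184136],
       [  0.        , 499.55621796, 203.8894951 ],
       [  0.        ,   0.        ,   1.        ]]), 'cam_to_world': array([[ 7.49303856e-01,  3.85710146e-01, -5.38304203e-01,
         1.23773853e+03],
       [ 6.6178582
[... 605 characters left out ...]
  [ 1.55419986e-02, -8.34462429e-01, -5.50845623e-01,
         5.88195105e+02],
       [ 0.00000000e+00,  0.00000000e+00,  0.00000000e+00,
         1.00000000e+00]])}
wrist {'intrinsics': array([[318.33994985,   0.        , 281.52357711],
       [  0.        , 318.33994985, 212.30812341],
       [  0.        ,   0.        ,   1.        ]]), 'cam_to_world': array([[ 4.40878173e-01, -8.65308423e-01, -2.38469640e-01,
         3.15002465e+02],
       [-8.97565993e-01, -4.25421288e-01, -1.15723879e-01,
        -4.86350093e+02],
       [-1.31321401e-03,  2.65062371e-01, -9.64230374e-01,
         3.83772004e+02],
       [ 0.00000000e+00,  0.00000000e+00,  0.00000000e+00,
         1.00000000e+00]])}
```

View pics/scene0.png

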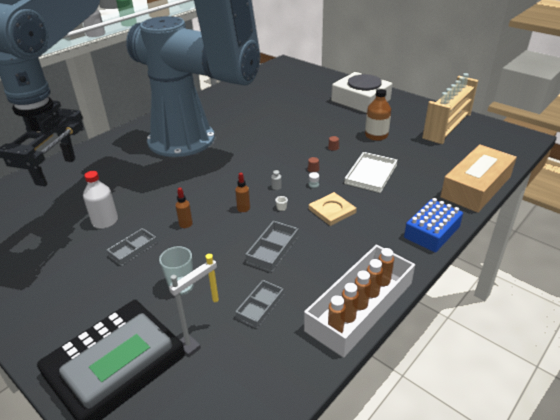

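View pics/side0.png

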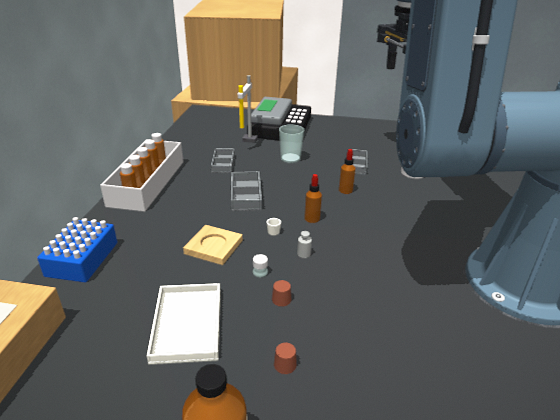

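View pics/wrist0.png

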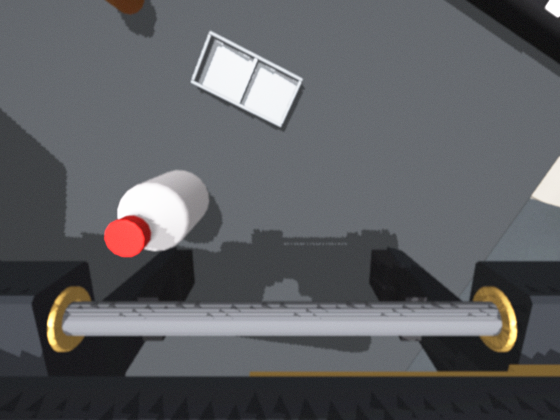

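Scene view: three caddy-like boxes at about (131,246), (272,245) and (260,302). The one at (272,245) looks largest. The bottles are at (183,208) and (242,193), the stoppers at (334,143) and (314,165), the weight at (277,180), the crucible at (281,203) and the jar at (314,180). The tray is at (371,171) and the block at (332,208). Next I'll measure them.

```bash
cat > h.py <<'E'
import numpy as np, cv2
from rig import ctrl
def cal(n):
    c=ctrl.calibration(n); return np.array(c["intrinsics"]),np.array(c["cam_to_world"])
def ray(C,u,v):
    K,T=C; d=T[:3,:3]@np.linalg.solve(K,[u,v,1.]); return T[:3,3],d/np.linalg.norm(d)
def onz(C,u,v,z):
    o,d=ray(C,u,v); return o+d*(z-o[2])/d[2]
def proj(C,p):
    K,T=C; q=T[:3,:3].T@(np.asarray(p,float)-T[:3,3]); q=K@q; return q[:2]/q[2]
def tri(C1,p1,C2,p2):
    a,d=ray(C1,*p1); b,e=ray(C2,*p2)
    s=np.linalg.lstsq(np.c_[d,-e],b-a,rcond=None)[0]; P,Q=a+s[0]*d,b+s[1]*e
    return (P+Q)/2,np.linalg.norm(P-Q)
def blobs(m,amin=30):
    n,l,s,c=cv2.connectedComponentsWithStats(m.astype(np.uint8))
    return [(tuple(np.round(c[i],1)),tuple(s[i])) for i in range(1,n) if s[i][4]>=amin]
def rd(n): return cv2.imread(f"pics/{n}.png")
E
python3 - <<'E'
from h import *
def crop(n,x,y,w,h,k,out):
    cv2.imwrite(f"pics/{out}.png",cv2.resize(rd(n)[y:y+h,x:x+w],None,fx=k,fy=k,interpolation=cv2.INTER_CUBIC))
crop("scene0",100,120,300,210,2.6,"sc1"); crop("side0",140,130,250,250,2.4,"sd1")
for n in ["scene","side"]:
    C=cal(n); b=rd(n+"0"); hsv=cv2.cvtColor(b,cv2.COLOR_BGR2HSV); H,S,V=cv2.split(hsv)
    red=((H<12)|(H>170))&(S>110)&(V>50)
    print(n,"red")
    for c,s in blobs(red): print(c,s,np.round(onz(C,*c,17)))
    print("wood/white")
    for c,s in blobs((H>12)&(H<30)&(S>60)&(V>120)): print(' w',c,s,np.round(onz(C,*c,16)))
    for c,s in blobs((S<60)&(V>140)): print(' W',c,s,np.round(onz(C,*c,15)))
E
```

```text
scene red
(np.float64(333.2), np.float64(143.1)) (np.int32(329), np.int32(137), np.int32(9), np.int32(13), np.int32(105)) [429. 273.  17.]
(np.float64(312.9), np.float64(164.2)) (np.int32(308), np.int32(158), np.int32(10), np.int32(13), np.int32(117)) [456. 134.  17.]
(np.float64(91.1), np.float64(175.8)) (np.int32(84), np.int32(170), np.int32(15), np.int32(12), np.int32(144)) [ -11. -330.   17.]
(np.float64(240.8), np.float64(177.6)) (np.int32(239), np.int32(172), np.int32(5), np.int32(11), np.int32(47)) [339. -54.  17.]
(np.float64(180.1), np.float64(192.6)) (np.int32(178), np.int32(187), np.int32(6), np.int32(12), np.int32(53)) [ 260. -216.   17.]
wood/white
 w (np.float64(541.1), np.float64(14.6)) (np.int32(510), np.int32(0), np.int32(50), np.int32(30), np.int32(967)) [ 477. 2000.   16.]
 w (np.float64(451.2), np.float64(111.3)) (np.int32(428), np.int32(78), np.int32(50), np.int32(65), np.int32(1316)) [616. 710.  16.]
 w (np.float64(532.3), np.float64(111.7)) (np.int32(488), np.int32(94), np.int32(72), np.int32(33), np.int32(808)) [834. 881.  16.]
 w (np.float64(380.2), np.float6
[... 12483 characters left out ...]
), np.int32(9), np.int32(38)) [945. 100.  15.]
 W (np.float64(75.7), np.float64(253.5)) (np.int32(73), np.int32(250), np.int32(6), np.int32(8), np.int32(33)) [879. 100.  15.]
 W (np.float64(259.4), np.float64(264.3)) (np.int32(253), np.int32(254), np.int32(15), np.int32(23), np.int32(267)) [512.  63.  15.]
 W (np.float64(185.5), np.float64(324.0)) (np.int32(146), np.int32(283), np.int32(74), np.int32(81), np.int32(5120)) [601. 238.  15.]
 W (np.float64(497.5), np.float64(296.6)) (np.int32(491), np.int32(292), np.int32(14), np.int32(10), np.int32(103)) [70. 69. 15.]
 W (np.float64(5.3), np.float64(310.2)) (np.int32(0), np.int32(302), np.int32(17), np.int32(22), np.int32(197)) [914. 266.  15.]
```

```bash
ls pics
```

```text
sc1.png
scene0.png
sd1.png
side0.png
wrist0.png
```

View pics/sc1.png

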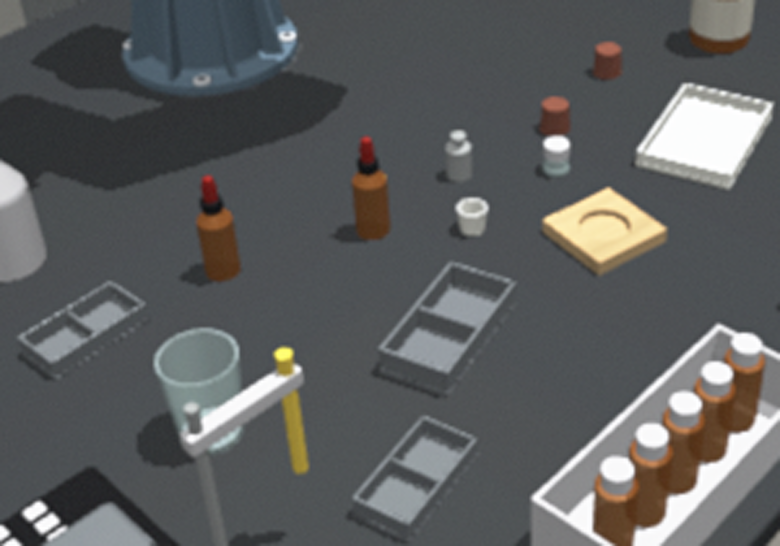

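View pics/sd1.png

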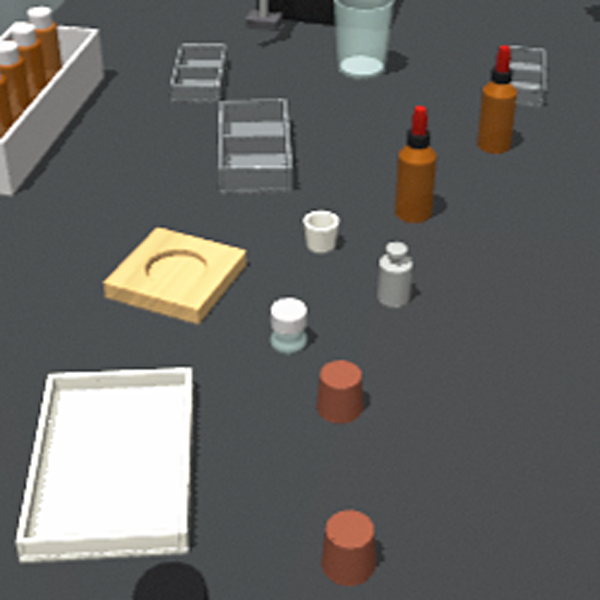

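Run:
```python
from h import *
A=cal("scene");B=cal("side")
s=lambda x,y:(100+(x+.5)/2.6-.5,120+(y+.5)/2.6-.5)
d=lambda x,y:(140+(x+.5)/2.4-.5,130+(y+.5)/2.4-.5)
def T(n,a,b): p,e=tri(A,a,B,b); print(n,np.round(p,1),round(e,1))
T("b1 bulb",(180.1,192.6),(349.3,154.2)); T("b2 bulb",(240.8,177.6),(314.4,180.2))
T("b1 amber",s(218,243),d(497,116)); T("b2 amber",s(371,204),d(416,182))
T("st1",(333.2,143.1),(285,358));T("st2",(312.9,164.2),(281.3,292.9))
T("weight knob",s(458,137),d(396.5,250)); T("weight body",s(458,160),d(395,281))
T("cruc rim",s(472,208),d(321.5,221)); T("jar cap",s(556,150),d(288.5,316))
T("block c",(332.5,207.5),(212.4,243.9))
for n,a in dict(fl=(453,264),r=(516,286),bl=(380,347),br=(444,366)).items(): print("cad scene",n,np.round(onz(A,*s(*a),30),1))
for n,a in dict(fl=(220,101),r=(288,99),bl=(219,168),br=(292,167)).items(): print("cad side",n,np.round(onz(B,*d(*a),30),1))
for n,a in dict(a=(688,86),b=(772,104),c=(638,156),d=(729,174)).items(): print("tray scene",n,np.round(onz(A,*s(*a),20),1))
for n,a in dict(a=(50,371),b=(192,369),c=(21,545),d=(188,542)).items(): print("tray side",n,np.round(onz(B,*d(*a),20),1))
for n,a in dict(a=(609,188),b=(666,231),c=(600,262),d=(543,228)).items(): print("blk scene",n,np.round(onz(A,*s(*a),16),1))
for n,a in dict(a=(157,229),b=(246,247),c=(197,309),d=(105,284)).items(): print("blk side",n,np.round(onz(B,*d(*a),16),1))
print("rec scene",np.round(onz(A,*s(606,222),12)),"side",np.round(onz(B,*d(176,268),12)))
```

```text
b1 bulb [ 361.5 -283.6  102.1] 1.5
b2 bulb [ 431.4 -138.5  101.5] 1.5
b1 amber [ 360.8 -283.8   36.1] 1.2
b2 amber [ 430.8 -139.2   35.1] 2.2
st1 [427.  275.4  15. ] 0.5
st2 [456.1 135.1  16.4] 1.0
weight knob [433.3  -6.   50.3] 1.2
weight body [432.2  -5.3  18.7] 0.4
cruc rim [508.8 -69.7  26.8] 1.5
jar cap [510.2  68.6  27.2] 0.7
block c [623.5   9.5   9.1] 1.0
cad scene fl [ 558.8 -153.2   30. ]
cad scene r [ 627.3 -139.4   30. ]
cad scene bl [ 587.6 -283.7   30. ]
cad scene br [ 648.8 -264.7   30. ]
cad side fl [ 655.7 -269.1   30. ]
cad side r [ 585.  -288.4   30. ]
cad side bl [ 621.5 -135.9   30. ]
cad side br [ 552.4 -151.8   30. ]
tray scene a [540.8 281.5  20. ]
tray scene b [638.  309.3  20. ]
tray scene c [580.8 124.8  20. ]
tray scene d [675.8 158.7  20. ]
tray side a [676.5 158.9  20. ]
tray side b [571.2 136.2  20. ]
tray side c [632.2 316.2  20. ]
tray side d [528.6 294.2  20. ]
blk scene a [589.  61.  16.]
blk scene b [678.3  37.7  16. ]
blk scene c [656.9 -45.2  16. ]
blk scene d [578.8 -38.3  16. ]
blk side a [656.1 -43.8  16. ]
blk side b [569.8 -32.3  16. ]
blk side c [588.8  60.7  16. ]
blk side d [674.6  43.3  16. ]
rec scene [619.  15.  12.] side [624.   5.  12.]
```

The crop and the ray casts agree:
- **Caddy candidates:** (131,246), (272,245) and (260,302). Only (272,245) measures about 72×140 mm, so that is the caddy, centred near (604.5,-211).
- **Bottles:** (361,-283.5) and (431,-139).
- **Stoppers:** (427,275.5) and (456,135).
- **Weight:** (432.5,-5.5).

I'll turn the tool to yaw 0 so its axes line up with the world, and head for the first bottle.

Emit:
{"api": "servo_tool", "payload": {
  "motion": [
    [0.94,-0.4,0,0,0,0.0728],
    [0.94,-0.4,0,0,0,0.0728],
    [0.94,-0.4,0,0,0,0.0728],
    [0.94,-0.4,0,0,0,0.0728],
    [0.94,-0.4,0,0,0,0.0728],
    [0.94,-0.4,0,0,0,0.0728],
    [0.94,-0.4,0,0,0,0.0728]
  ],
  "jaw": 1,
  "newtons": 20
}}

```text
time_s: 0.73
position: [353.6, -400.3, 222.7]
orientation: [[1.0, 0.002, -0.0], [0.002, -1.0, -0.0], [-0.0, 0.0, -1.0]]
ft_force: [0.6, -0.3, -0.2]
finger_gap: 88.1
```

Emit:
{"api": "servo_tool", "payload": {
  "motion": [
    [0.05,-0.78,0.3,0,0,0],
    [0.05,-0.78,0.3,0,0,0],
    [0.05,-0.78,0.3,0,0,0],
    [0.05,-0.78,0.3,0,0,0],
    [0.05,-0.78,0.3,0,0,0]
  ]
}}

```text
time_s: 1.15
position: [360.3, -282.1, 176.7]
orientation: [[1.0, 0.001, -0.002], [0.001, -1.0, 0.001], [-0.002, -0.002, -1.0]]
ft_force: [0.1, -0.4, 0.5]
finger_gap: 88.2
```

```bash
cat > look.py <<'E'
import sys
from h import *
o=ctrl.get_obs();print(round(o["time_s"],2),np.round(o["position"],1),np.round(o["ft_force"],1),round(o["finger_gap"],1))
for a in sys.argv[1:]:
    n,t=a.split(":"); cv2.imwrite(f"pics/{n}_{t}.png",cv2.cvtColor(ctrl.snapshot(n),cv2.COLOR_RGB2BGR))
E
python3 look.py wrist:1 side:1
```

```text
1.15 [ 360.3 -282.1  176.7] [ 0.1 -0.4  0.5] 88.2
```

View pics/wrist_1.png

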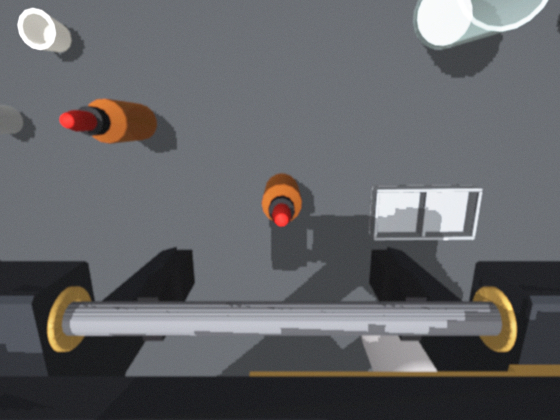

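View pics/side_1.png

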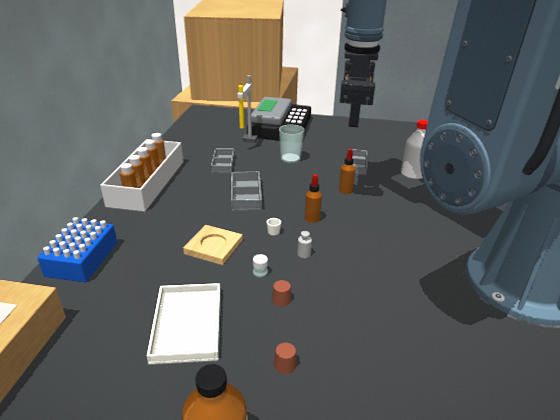

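Run:
```python
from h import *
C=cal("wrist"); b=rd("wrist_1"); H,S,V=cv2.split(cv2.cvtColor(b,cv2.COLOR_BGR2HSV))
for c,s in blobs(((H<4)|(H>172))&(S>150)&(V>60)): print(c,s)
print(C[1][:3,3]); 
for u,v,z in [(282,217,115),(282,208,84),(282,205,84)]: print(np.round(onz(C,u,v,z),1))
for p in [(361,-283.5,117),(361,-283.5,78),(361,-283.5,0)]: print(np.round(proj(C,p)))
```

```text
(np.float64(78.3), np.float64(120.4)) (np.int32(60), np.int32(111), np.int32(37), np.int32(20), np.int32(609))
(np.float64(281.1), np.float64(214.8)) (np.int32(272), np.int32(204), np.int32(19), np.int32(23), np.int32(340))
[ 429.6012584  -285.38162055  340.41183213]
[ 364.2 -286.1  115. ]
[ 363.  -286.2   84. ]
[ 365.6 -286.2   84. ]
[278. 222.]
[279. 209.]
[279. 190.]
```

Emit:
{"api": "servo_tool", "payload": {
  "motion": [
    [0.012,0.018,0.1,0,0,0],
    [0.012,0.018,0.25,0,0,0],
    [0.012,0.018,0.4,0,0,0],
    [0.012,0.018,0.52,0,0,0],
    [0.012,0.018,0.52,0,0,0]
  ]
}}

```text
time_s: 1.67
position: [361.5, -286.2, 97.1]
orientation: [[1.0, -0.003, -0.003], [-0.003, -1.0, 0.003], [-0.003, -0.003, -1.0]]
ft_force: [0.2, 0.3, -0.8]
finger_gap: 88.0
```

Emit:
{"api": "servo_tool", "payload": {
  "motion": [
    [0,0,0,0,0,0],
    [0,0,0,0,0,0],
    [0,0,0,0,0,0],
    [0,0,0,0,0,0],
    [0,0,0,0,0,0],
    [0,0,0,0,0,0],
    [0,0,0,0,0,0],
    [0,0,0,0,0,0]
  ],
  "jaw": -1
}}

```text
time_s: 2.33
position: [363.2, -285.7, 99.9]
orientation: [[1.0, -0.0, 0.0], [-0.0, -1.0, -0.0], [0.0, 0.0, -1.0]]
ft_force: [0.4, 0.2, -0.1]
finger_gap: 37.1
```

```bash
python3 look.py side:2 wrist:2; python3 -c "
from h import *
cv2.imwrite('pics/m2.png',np.hstack([cv2.resize(rd('side_2')[80:220,290:430],(420,420)),cv2.resize(rd('wrist_2'),(380,420))[:, :]]))"
```

```text
2.33 [ 363.2 -285.7   99.9] [ 0.4  0.2 -0.1] 37.1
```

View pics/m2.png

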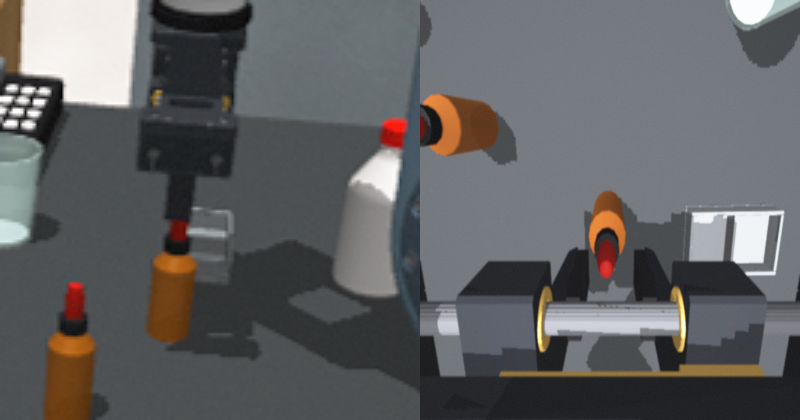

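Run:
```python
from h import *
B=cal("side")
f=lambda p:np.round((proj(B,p)-[290,80])*3)
for p in [(363,-262,78),(363,-262,100),(363,-285,117),(363,-285,84),(363,-285,0),(363,-285,66)]: print(p,f(p))
```

```text
(363, -262, 78) [171. 262.]
(363, -262, 100) [174. 237.]
(363, -285, 117) [177. 206.]
(363, -285, 84) [173. 242.]
(363, -285, 0) [163. 331.]
(363, -285, 66) [171. 262.]
```

Emit:
{"api": "servo_tool", "payload": {
  "motion": [
    [0,0,0,0,0,0],
    [0,0,0,0,0,0],
    [0,0,0,0,0,0],
    [0,0,0,0,0,0]
  ]
}}

```text
time_s: 2.77
position: [363.1, -285.7, 99.7]
orientation: [[1.0, -0.001, -0.0], [-0.001, -1.0, 0.0], [-0.0, -0.0, -1.0]]
ft_force: [0.4, -0.2, 0.6]
finger_gap: 2.1
```

```bash
python3 look.py side:3 wrist:3; python3 -c "
from h import *
cv2.imwrite('pics/m3.png',np.hstack([cv2.resize(rd('side_3')[80:220,290:430],(420,420)),cv2.resize(rd('wrist_3'),(380,420))[:, :]]))"
```

```text
2.77 [ 363.1 -285.7   99.7] [ 0.4 -0.2  0.6] 2.1
```

View pics/m3.png

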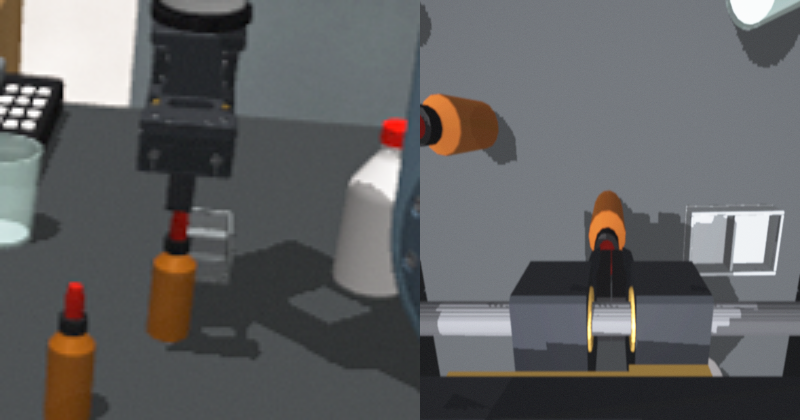

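```bash
python3 -c "
from h import *
a=cv2.resize(rd('side_3')[130:200,320:385],(390,420),interpolation=cv2.INTER_CUBIC)
b=cv2.resize(rd('wrist_3')[180:380,230:420],(400,420),interpolation=cv2.INTER_CUBIC)
cv2.imwrite('pics/m3b.png',np.hstack([a,b]))
B=cal('side');W=cal('wrist')
for p in [(363.1,-285.7,77.7),(363.1,-285.7,99.7),(363.1,-285.7,117),(363.1,-285.7,0)]: print(p,proj(B,p),proj(W,p))
"
```

```text
(363.1, -285.7, 77.7) [347.39486564 162.93131839] [280.54605363 240.29113947]
(363.1, -285.7, 99.7) [348.30472659 154.86027036] [280.43010197 254.36846226]
(363.1, -285.7, 117) [349.0342897  148.38857938] [280.31698349 268.10181886]
(363.1, -285.7, 0) [344.33296716 190.09231442] [280.80993163 208.2545482 ]
```

View pics/m3b.png

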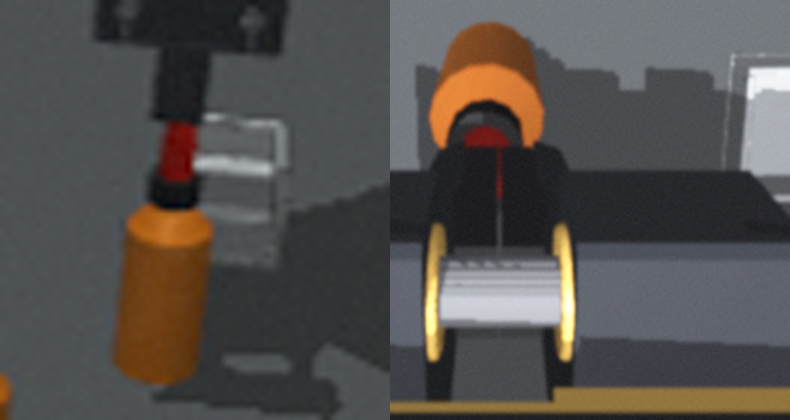

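The side view shows the shut fingertips stopping level with the bulb's top, at about (349,150). The gap is 2.1 mm, so nothing was gripped. The tips look higher than the stated TCP geometry implies, so I'll check that across two views.

```bash
python3 look.py scene:3; python3 -c "
from h import *
A=cal('scene')
for p in [(363.1,-285.7,77.7),(363.1,-285.7,112),(363,-285.7,0)]: print(proj(A,p))
a=cv2.resize(rd('scene_3')[140:240,130:230],(500,500),interpolation=cv2.INTER_CUBIC)
cv2.imwrite('pics/m3c.png',a)
"
```

```text
2.87 [ 363.1 -285.7   99.7] [-0.2  0.1  0.8] 0.4
[181.02868298 200.82977715]
[179.03145201 189.82238371]
[185.29527139 224.46428407]
```

View pics/m3c.png

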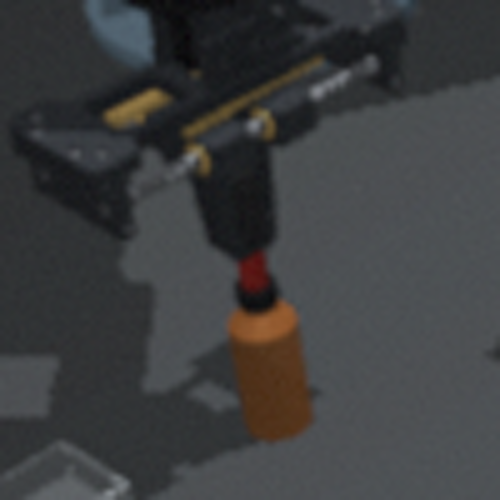

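Run:
```python
from h import *
A=cal('scene');B=cal('side');W=cal('wrist')
for z in (78,90,100,110,115,120,125,130):
    print(z,'side',np.round(proj(B,(363,-268,z)),1),np.round(proj(B,(363,-280,z)),1),'scene',np.round(proj(A,(372,-303,z)),1),np.round(proj(A,(372,-268,z)),1),'wrist',np.round(proj(W,(372,-286,z)),1),np.round(proj(W,(372,-303,z)),1),np.round(proj(W,(372,-268,z)),1))
```

```text
78 side [347.1 166.1] [347.3 163.9] scene [177.9 205.3] [188.7 198.9] wrist [281.  226.6] [309.1 226.6] [251.3 226.7]
90 side [347.6 161.7] [347.8 159.5] scene [177.2 201.5] [188.  195.1] wrist [281.  233.1] [310.8 233.1] [249.3 233.2]
100 side [348.  157.9] [348.3 155.8] scene [176.6 198.2] [187.5 191.9] wrist [280.9 239.2] [312.5 239.2] [247.5 239.3]
110 side [348.5 154.2] [348.7 152. ] scene [176. 195.] [186.9 188.6] wrist [280.9 246.1] [314.3 246. ] [245.5 246.1]
115 side [348.7 152.3] [348.9 150.1] scene [175.7 193.3] [186.7 187. ] wrist [280.9 249.8] [315.4 249.8] [244.4 249.8]
120 side [348.9 150.4] [349.1 148.3] scene [175.4 191.7] [186.4 185.3] wrist [280.9 253.7] [316.4 253.7] [243.2 253.8]
125 side [349.1 148.5] [349.3 146.3] scene [175. 190.] [186.1 183.7] wrist [280.9 258. ] [317.6 257.9] [242. 258.]
130 side [349.3 146.5] [349.5 144.4] scene [174.7 188.4] [185.8 182.1] wrist [280.8 262.5] [318.8 262.4] [240.7 262.5]
```

All three views put the tips at z≈118 with TCP reported at 99.7. The fingertips are therefore about 19 mm above the reported TCP, not 22 mm below it. I'll use tip z ≈ reported z + 19 from here and check it again at each step.

Emit:
{"api": "servo_tool", "payload": {
  "motion": [
    [0,0,0,0,0,0],
    [0,0,0,0,0,0],
    [0,0,0,0,0,0],
    [0,0,0,0,0,0],
    [0,0,0,0,0,0],
    [0,0,0,0,0,0],
    [0,0,0,0,0,0],
    [0,0,0,0,0,0]
  ],
  "jaw": 0.25
}}

```text
time_s: 3.58
position: [363.1, -285.7, 99.7]
orientation: [[1.0, -0.001, -0.0], [-0.001, -1.0, -0.0], [-0.0, 0.0, -1.0]]
ft_force: [-0.2, -0.4, 0.4]
finger_gap: 51.2
```

Emit:
{"api": "servo_tool", "payload": {
  "motion": [
    [0,0,0.05,0,0,0],
    [0,0,0.1,0,0,0],
    [0,0,0.15,0,0,0],
    [0,0,0.2,0,0,0],
    [0,0,0.24,0,0,0],
    [0,0,0.27,0,0,0],
    [0,0,0.27,0,0,0]
  ]
}}

```text
time_s: 4.17
position: [362.5, -284.9, 57.9]
orientation: [[1.0, -0.001, -0.001], [-0.001, -1.0, 0.002], [-0.001, -0.002, -1.0]]
ft_force: [-0.9, 0.3, 0.3]
finger_gap: 55.3
```

```bash
cat > mont.py <<'E'
import sys
from h import *
# mont.py out  name:x:y:w:h ...
ims=[]
for a in sys.argv[2:]:
    n,x,y,w,hh=a.split(":");x,y,w,hh=map(int,(x,y,w,hh))
    im=rd(n)[y:y+hh,x:x+w]; k=min(400/w,420/hh); im=cv2.resize(im,None,fx=k,fy=k,interpolation=cv2.INTER_CUBIC)
    c=np.zeros((420,400,3),np.uint8); c[:im.shape[0],:im.shape[1]]=im[:420,:400]; ims.append(c); print(n,"scale",round(k,2),"origin",x,y)
cv2.imwrite(f"pics/{sys.argv[1]}.png",np.hstack(ims))
E
python3 look.py scene:4 side:4; python3 mont.py m4 side_4:310:120:90:90 scene_4:130:140:100:100
```

```text
4.17 [ 362.5 -284.9   57.9] [-0.9  0.3  0.3] 55.3
side_4 scale 4.44 origin 310 120
scene_4 scale 4.0 origin 130 140
```

View pics/m4.png

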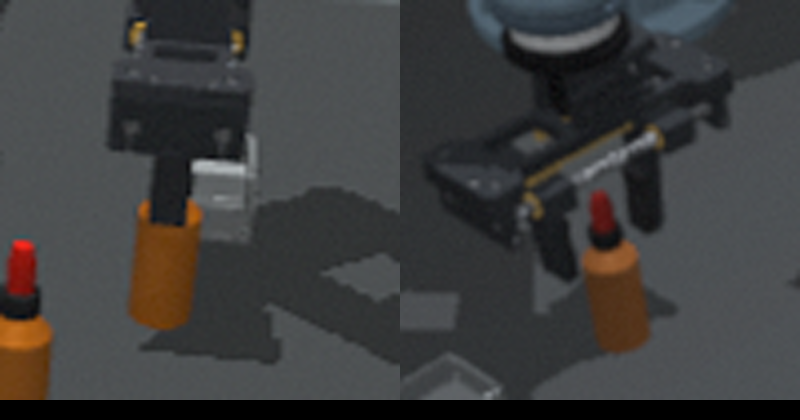

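Side view: the near fingertip is at about (348,171), which is z≈78. The offset holds, so I'll close on the collar.

Emit:
{"api": "servo_tool", "payload": {
  "motion": [
    [0,0,0,0,0,0],
    [0,0,0,0,0,0],
    [0,0,0,0,0,0],
    [0,0,0,0,0,0],
    [0,0,0,0,0,0],
    [0,0,0,0,0,0],
    [0,0,0,0,0,0],
    [0,0,0,0,0,0]
  ],
  "jaw": -1,
  "newtons": 20
}}

```text
time_s: 4.93
position: [363.2, -285.7, 59.3]
orientation: [[1.0, -0.001, 0.0], [-0.001, -1.0, -0.0], [0.0, 0.0, -1.0]]
ft_force: [-0.0, 0.9, 1.9]
finger_gap: 21.5
```

Emit:
{"api": "servo_tool", "payload": {
  "motion": [
    [0,0,-0.01,0,0,0],
    [0,0,-0.03,0,0,0],
    [0,0,-0.06,0,0,0],
    [0,0,-0.1,0,0,0],
    [0,0,-0.1,0,0,0]
  ]
}}

```text
time_s: 5.35
position: [363.7, -286.5, 75.6]
orientation: [[1.0, -0.001, 0.001], [-0.001, -1.0, -0.002], [0.001, 0.002, -1.0]]
ft_force: [0.5, -0.8, -1.5]
finger_gap: 21.0
```

```bash
python3 look.py scene:5 side:5; python3 mont.py m5 side_5:310:120:90:90 scene_5:130:140:100:100
```

```text
5.35 [ 363.7 -286.5   75.6] [ 0.5 -0.8 -1.5] 21.0
side_5 scale 4.44 origin 310 120
scene_5 scale 4.0 origin 130 140
```

View pics/m5.png

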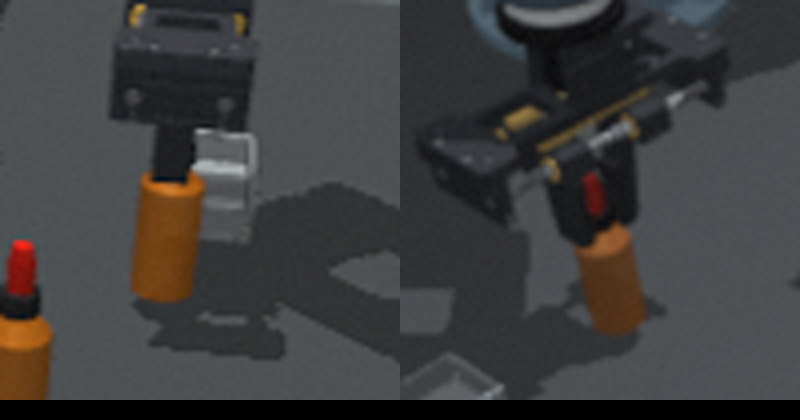

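Bottle gripped (21 mm gap, collar is 22 mm) and lifted. Carrying it to the far bay.

Emit:
{"api": "servo_tool", "payload": {
  "motion": [
    [0,0,-0.1,0,0,0],
    [0.06,0,-0.22,0,0,0],
    [0.16,-0.02,-0.34,0,0,0],
    [0.28,-0.05,-0.36,0,0,0],
    [0.41,-0.08,-0.36,0,0,0],
    [0.54,-0.1,-0.36,0,0,0],
    [0.67,-0.12,-0.36,0,0,0],
    [0.8,-0.14,-0.36,0,0,0]
  ]
}}

```text
time_s: 6.12
position: [483.9, -264.4, 128.0]
orientation: [[1.0, -0.001, -0.0], [-0.001, -1.0, 0.0], [-0.0, -0.0, -1.0]]
ft_force: [-0.2, 0.3, -0.4]
finger_gap: 21.3
```

Emit:
{"api": "servo_tool", "payload": {
  "motion": [
    [0.14,-0.02,0,0,0,0],
    [0.28,-0.04,0,0,0,0],
    [0.42,-0.07,0,0,0,0],
    [0.56,-0.1,0,0,0,0],
    [0.69,-0.12,0,0,0,0],
    [0.79,-0.13,0,0,0,0],
    [0.85,-0.14,0,0,0,0],
    [0.86,-0.14,0,0,0,0]
  ]
}}

```text
time_s: 6.78
position: [613.1, -243.4, 127.7]
orientation: [[1.0, 0.0, -0.0], [0.0, -1.0, 0.0], [-0.0, -0.0, -1.0]]
ft_force: [-1.5, -0.6, -0.7]
finger_gap: 21.1
```

```bash
python3 look.py scene:6 side:6; python3 mont.py m6 side_6:190:90:120:120 scene_6:200:170:120:120
```

```text
6.78 [ 613.1 -243.4  127.7] [-1.5 -0.6 -0.7] 21.1
side_6 scale 3.33 origin 190 90
scene_6 scale 3.33 origin 200 170
```

View pics/m6.png

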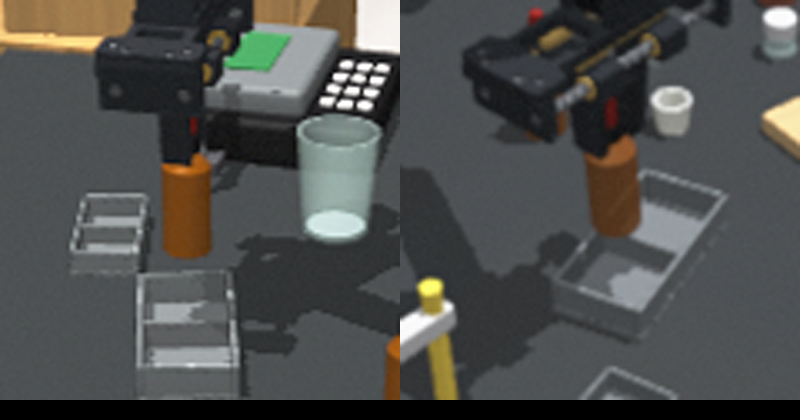

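Run:
```python
from h import *
A=cal('scene');B=cal('side')
print(tri(A,(264.5,237),B,(246,164)))
p=(613,-243.5,68); print(proj(A,p),proj(B,p))
```

```text
(array([ 611.77957519, -244.78270411,   68.60587278]), np.float64(3.1070816893977735))
[264.6670536  236.85449086] [244.83963328 164.67270562]
```

Bottle measured at (612,-245,68), over the bay as intended. Lowering.

Emit:
{"api": "servo_tool", "payload": {
  "motion": [
    [0,0,0.07,0,0,0],
    [0,0,0.16,0,0,0],
    [0,0,0.25,0,0,0],
    [0,0,0.32,0,0,0],
    [0,0,0.37,0,0,0],
    [0,0,0.4,0,0,0],
    [0,0,0.415,0,0,0],
    [0,0,0.42,0,0,0]
  ]
}}

```text
time_s: 7.55
position: [612.0, -243.8, 64.7]
orientation: [[1.0, -0.001, -0.0], [-0.001, -1.0, 0.0], [-0.0, -0.0, -1.0]]
ft_force: [-0.2, 0.2, -0.1]
finger_gap: 21.3
```

Emit:
{"api": "servo_tool", "payload": {
  "motion": [
    [0,0,0.005,0,0,0],
    [0,0,0.008,0,0,0],
    [0,0,0.008,0,0,0]
  ]
}}

```text
time_s: 7.8
position: [612.5, -244.1, 64.6]
orientation: [[1.0, -0.001, 0.001], [-0.001, -1.0, -0.001], [0.001, 0.001, -1.0]]
ft_force: [0.2, -0.3, -1.1]
finger_gap: 21.3
```

```bash
python3 look.py scene:7 side:7; python3 mont.py m7 side_7:190:90:120:120 scene_7:200:170:120:120
```

```text
7.8 [ 612.5 -244.1   64.6] [ 0.2 -0.3 -1.1] 21.3
side_7 scale 3.33 origin 190 90
scene_7 scale 3.33 origin 200 170
```

View pics/m7.png

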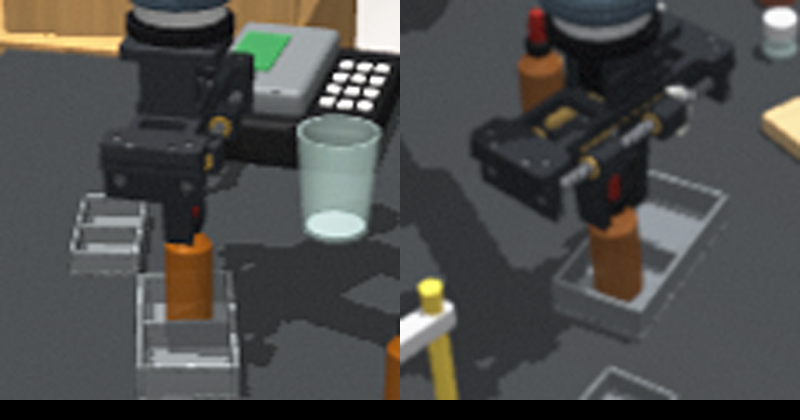

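In the bay, roughly 1 mm off the floor. Lower a touch more, release and rise.

Emit:
{"api": "servo_tool", "payload": {
  "motion": [
    [0,0,0.005,0,0,0],
    [0,0,0.008,0,0,0],
    [0,0,0.008,0,0,0]
  ]
}}

```text
time_s: 8.15
position: [612.5, -244.0, 63.4]
orientation: [[1.0, -0.001, 0.001], [-0.001, -1.0, -0.0], [0.001, 0.0, -1.0]]
ft_force: [-0.5, 0.3, 1.5]
finger_gap: 21.0
```

Emit:
{"api": "servo_tool", "payload": {
  "motion": [
    [0,0,0,0,0,0],
    [0,0,0,0,0,0],
    [0,0,0,0,0,0],
    [0,0,0,0,0,0],
    [0,0,0,0,0,0],
    [0,0,-0.06,0,0,0],
    [0,0,-0.15,0,0,0],
    [0,0,-0.28,0,0,0]
  ],
  "jaw": 0.15
}}

```text
time_s: 8.82
position: [611.3, -243.4, 104.7]
orientation: [[1.0, -0.001, -0.002], [-0.001, -1.0, 0.001], [-0.002, -0.001, -1.0]]
ft_force: [0.3, -0.5, 0.9]
finger_gap: 50.8
```

Emit:
{"api": "servo_tool", "payload": {
  "motion": [
    [0,0,-0.12,0,0,0],
    [-0.15,-0.08,-0.16,0,0,0],
    [-0.35,-0.2,-0.16,0,0,0],
    [-0.55,-0.32,-0.16,0,0,0],
    [-0.75,-0.44,-0.16,0,0,0],
    [-0.9,-0.5,-0.16,0,0,0]
  ]
}}

```text
time_s: 9.32
position: [475.3, -167.0, 129.9]
orientation: [[1.0, 0.0, 0.0], [0.0, -1.0, 0.0], [0.0, -0.0, -1.0]]
ft_force: [0.3, 0.3, 0.0]
finger_gap: 50.4
```

Emit:
{"api": "servo_tool", "payload": {
  "motion": [
    [-0.15,-0.1,0,0,0,0],
    [-0.3,-0.193,0,0,0,0],
    [-0.3,-0.193,0,0,0,0],
    [-0.3,-0.193,0,0,0,0]
  ]
}}

```text
time_s: 9.65
position: [432.3, -139.8, 130.3]
orientation: [[1.0, -0.0, 0.002], [-0.0, -1.0, -0.001], [0.002, 0.001, -1.0]]
ft_force: [1.0, -0.6, -0.1]
finger_gap: 51.0
```

```bash
python3 look.py scene:8 side:8 wrist:8; python3 mont.py m8 wrist_8:0:0:560:420 scene_8:170:130:160:160;python3 - <<'E'
from h import *
C=cal('wrist');
for p in [(432,-140,117),(432,-140,84)]: print(proj(C,p))
b=rd("wrist_8"); H,S,V=cv2.split(cv2.cvtColor(b,cv2.COLOR_BGR2HSV))
for c,s in blobs(((H<4)|(H>172))&(S>150)&(V>60)): print(c,s)
E
```

```text
9.65 [ 432.3 -139.8  130.3] [ 1.  -0.6 -0.1] 51.0
wrist_8 scale 0.71 origin 0 0
scene_8 scale 2.5 origin 170 130
[279.04992193 248.33770622]
[279.33284783 230.4772654 ]
(np.float64(274.6), np.float64(239.8)) (np.int32(263), np.int32(225), np.int32(24), np.int32(31), np.int32(540))
```

View pics/m8.png

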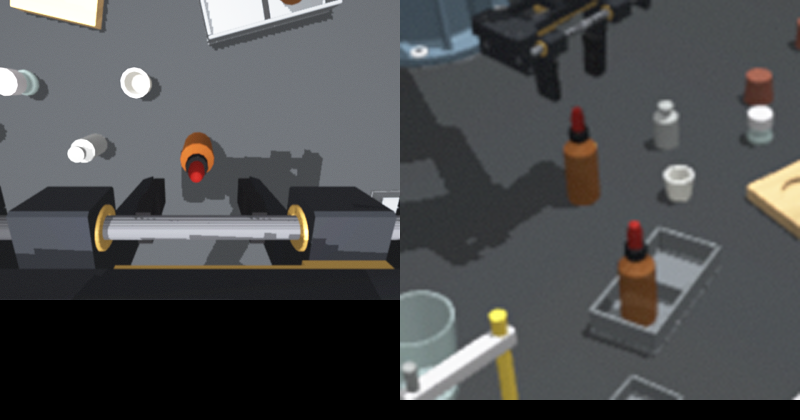

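Scene view: bottle 1 stands upright in its bay at about (255,240). The wrist view lines up on bottle 2, so I'll descend and grip.

Emit:
{"api": "servo_tool", "payload": {
  "motion": [
    [0,-0.01,0.1,0,0,0],
    [0,-0.01,0.22,0,0,0],
    [0,-0.01,0.34,0,0,0],
    [0,-0.01,0.43,0,0,0],
    [0,-0.01,0.48,0,0,0],
    [0,-0.01,0.48,0,0,0],
    [0,-0.01,0.48,0,0,0]
  ]
}}

```text
time_s: 10.38
position: [432.6, -138.6, 56.9]
orientation: [[1.0, -0.001, -0.0], [-0.001, -1.0, 0.0], [-0.0, -0.0, -1.0]]
ft_force: [-0.3, -0.3, 0.0]
finger_gap: 50.3
```

Emit:
{"api": "servo_tool", "payload": {
  "motion": [
    [0,0,0,0,0,0],
    [0,0,0,0,0,0],
    [0,0,0,0,0,0],
    [0,0,0,0,0,0],
    [0,0,0,0,0,0],
    [0,0,0,0,0,0],
    [0,0,0,0,0,0],
    [0,0,0,0,0,0]
  ],
  "jaw": -1
}}

```text
time_s: 11.05
position: [432.6, -138.3, 57.3]
orientation: [[1.0, -0.001, 0.001], [-0.001, -1.0, -0.0], [0.001, 0.0, -1.0]]
ft_force: [0.1, 2.5, 4.8]
finger_gap: 21.6
```

Emit:
{"api": "servo_tool", "payload": {
  "motion": [
    [0,0,-0.01,0,0,0],
    [0,0,-0.04,0,0,0],
    [0,0,-0.1,0,0,0],
    [0,0,-0.2,0,0,0],
    [0,0,-0.32,0,0,0],
    [0,0,-0.44,0,0,0],
    [0.01,0,-0.5,0,0,0],
    [0.06,0.01,-0.52,0,0,0]
  ]
}}

```text
time_s: 11.72
position: [441.8, -140.3, 136.8]
orientation: [[1.0, -0.001, 0.002], [-0.001, -1.0, -0.002], [0.002, 0.002, -1.0]]
ft_force: [1.1, -0.3, -0.8]
finger_gap: 20.9
```

Emit:
{"api": "servo_tool", "payload": {
  "motion": [
    [0.1,0.02,0,0,0,0],
    [0.23,0.05,0,0,0,0],
    [0.37,0.09,0,0,0,0],
    [0.51,0.13,0,0,0,0],
    [0.65,0.17,0,0,0,0],
    [0.79,0.2,0,0,0,0],
    [0.91,0.23,0,0,0,0],
    [1.0,0.25,0,0,0,0]
  ]
}}

```text
time_s: 12.38
position: [592.6, -177.7, 133.5]
orientation: [[1.0, -0.001, -0.001], [-0.001, -1.0, 0.0], [-0.001, -0.0, -1.0]]
ft_force: [-1.0, 0.3, -1.0]
finger_gap: 21.0
```

Emit:
{"api": "servo_tool", "payload": {
  "motion": [
    [0.035,0.005,0,0,0,0],
    [0.035,0.005,0,0,0,0],
    [0.035,0.005,0,0,0,0]
  ]
}}

```text
time_s: 12.63
position: [595.8, -177.8, 133.8]
orientation: [[1.0, -0.0, -0.002], [-0.0, -1.0, 0.001], [-0.002, -0.001, -1.0]]
ft_force: [-0.5, -0.1, -0.9]
finger_gap: 21.7
```

```bash
python3 look.py scene:9 side:9; python3 mont.py m9 side_9:190:90:120:120 scene_9:200:170:120:120
```

```text
12.63 [ 595.8 -177.8  133.8] [-0.5 -0.1 -0.9] 21.7
side_9 scale 3.33 origin 190 90
scene_9 scale 3.33 origin 200 170
```

View pics/m9.png

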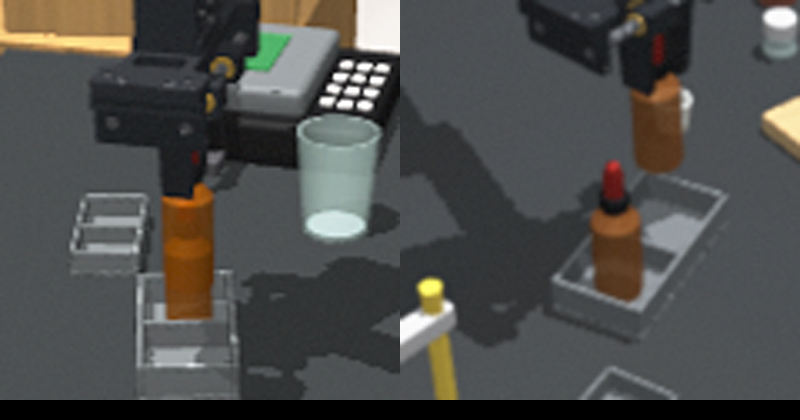

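Emit:
{"api": "servo_tool", "payload": {
  "motion": [
    [0.005,0,0.07,0,0,0],
    [0.005,0,0.16,0,0,0],
    [0.005,0,0.26,0,0,0],
    [0.005,0,0.35,0,0,0],
    [0.005,0,0.41,0,0,0],
    [0.005,0,0.445,0,0,0],
    [0.005,0,0.46,0,0,0],
    [0.005,0,0.468,0,0,0]
  ]
}}

```text
time_s: 13.4
position: [597.1, -178.1, 64.2]
orientation: [[1.0, -0.001, -0.0], [-0.001, -1.0, 0.0], [-0.0, -0.0, -1.0]]
ft_force: [0.2, -0.9, -1.2]
finger_gap: 21.3
```

Emit:
{"api": "servo_tool", "payload": {
  "motion": [
    [0,0,0.004,0,0,0],
    [0,0,0.008,0,0,0],
    [0,0,0.008,0,0,0]
  ]
}}

```text
time_s: 13.65
position: [597.6, -178.4, 64.0]
orientation: [[1.0, -0.001, 0.001], [-0.001, -1.0, -0.001], [0.001, 0.001, -1.0]]
ft_force: [0.3, -0.3, -1.0]
finger_gap: 21.4
```

```bash
python3 look.py scene:10 side:10; python3 mont.py m10 side_10:190:90:120:120 scene_10:200:170:120:120
```

```text
13.65 [ 597.6 -178.4   64. ] [ 0.3 -0.3 -1. ] 21.4
side_10 scale 3.33 origin 190 90
scene_10 scale 3.33 origin 200 170
```

View pics/m10.png

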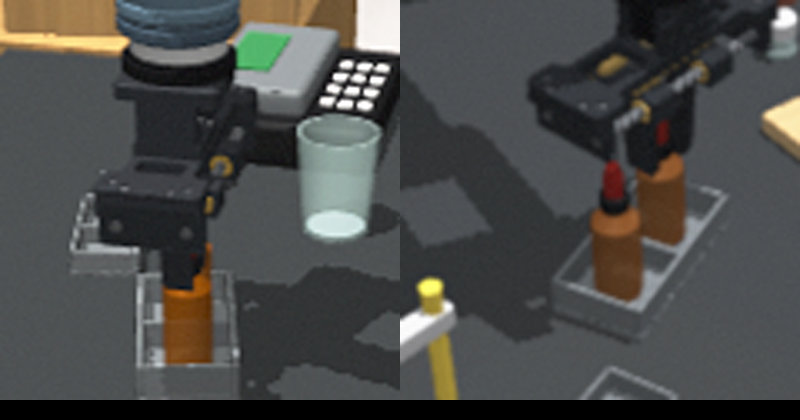

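Emit:
{"api": "servo_tool", "payload": {
  "motion": [
    [0,0,0.005,0,0,0],
    [0,0,0.01,0,0,0],
    [0,0,0.01,0,0,0]
  ]
}}

```text
time_s: 14.0
position: [597.1, -178.1, 61.8]
orientation: [[1.0, -0.001, -0.0], [-0.001, -1.0, 0.0], [-0.0, -0.0, -1.0]]
ft_force: [0.3, -0.3, -1.3]
finger_gap: 21.0
```

Emit:
{"api": "servo_tool", "payload": {
  "motion": [
    [0,0,0,0,0,0],
    [0,0,0,0,0,0],
    [0,0,0,0,0,0],
    [0,0,0,0,0,0],
    [0,0,0,0,0,0],
    [0,0,-0.06,0,0,0],
    [0,0,-0.15,0,0,0],
    [0,0,-0.28,0,0,0]
  ],
  "jaw": 0.15
}}

```text
time_s: 14.67
position: [596.3, -177.8, 104.0]
orientation: [[1.0, -0.001, -0.002], [-0.001, -1.0, 0.001], [-0.002, -0.001, -1.0]]
ft_force: [0.1, -0.3, 0.2]
finger_gap: 50.3
```

Emit:
{"api": "servo_tool", "payload": {
  "motion": [
    [0,0,-0.16,0,0,0],
    [-0.05,-0.24,-0.3,0,0,0],
    [-0.2,-0.48,-0.3,0,0,0],
    [-0.35,-0.72,-0.3,0,0,0],
    [-0.5,-0.96,-0.3,0,0,0],
    [-0.5,-0.96,-0.3,0,0,0]
  ]
}}

```text
time_s: 15.17
position: [518.7, -29.0, 149.7]
orientation: [[1.0, 0.003, -0.002], [0.003, -1.0, 0.002], [-0.002, -0.002, -1.0]]
ft_force: [0.1, -0.4, -0.4]
finger_gap: 51.1
```

```bash
python3 look.py scene:11 side:11; python3 mont.py m11 side_11:190:90:160:160 scene_11:200:130:160:160
```

```text
15.17 [518.7 -29.  149.7] [ 0.1 -0.4 -0.4] 51.1
side_11 scale 2.5 origin 190 90
scene_11 scale 2.5 origin 200 130
```

View pics/m11.png

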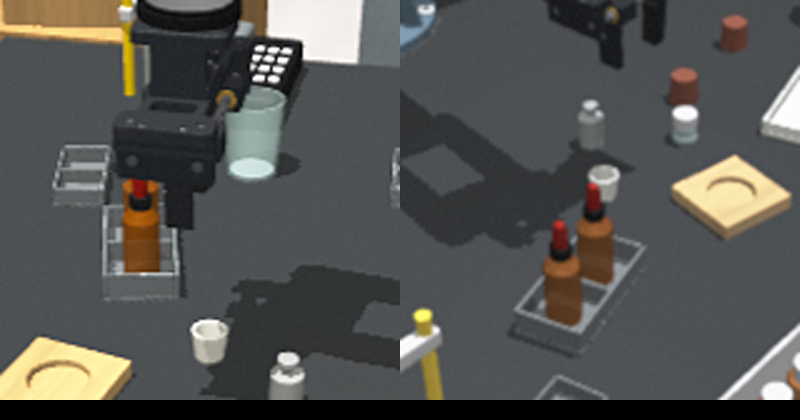

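Both bottles stand upright, one in each bay (scene about (264,235) and (277,225)). Stoppers next.

Emit:
{"api": "servo_tool", "payload": {
  "motion": [
    [-0.1,-0.24,0,0,0,0],
    [-0.2,-0.48,0,0,0,0],
    [-0.3,-0.72,0,0,0,0],
    [-0.4,-0.96,0,0,0,0],
    [-0.44,-1.0,0,0,0,0],
    [-0.44,-1.0,0,0,0,0]
  ]
}}

```text
time_s: 15.77
position: [456.6, 116.9, 149.8]
orientation: [[1.0, 0.002, 0.001], [0.002, -1.0, -0.0], [0.001, 0.0, -1.0]]
ft_force: [-0.1, 0.7, -0.3]
finger_gap: 50.4
```

Emit:
{"api": "servo_tool", "payload": {
  "motion": [
    [0,-0.13,0.2,0,0,0],
    [0,-0.13,0.4,0,0,0],
    [0,-0.13,0.4,0,0,0],
    [0,-0.13,0.4,0,0,0]
  ],
  "jaw": 0.4
}}

```text
time_s: 16.1
position: [456.4, 133.9, 88.2]
orientation: [[1.0, -0.002, -0.003], [-0.002, -1.0, -0.001], [-0.003, 0.001, -1.0]]
ft_force: [-0.7, -0.2, 0.4]
finger_gap: 61.8
```

```bash
python3 look.py scene:12 side:12 wrist:12; python3 mont.py m12 wrist_12:0:0:560:420 side_12:200:180:160:160;python3 - <<'E'
from h import *
C=cal('wrist');
b=rd("wrist_12"); H,S,V=cv2.split(cv2.cvtColor(b,cv2.COLOR_BGR2HSV))
for c,s in blobs(((H<12)|(H>172))&(S>110)&(V>60)): print(c,s,onz(C,*c,20))
E
```

```text
16.1 [456.4 133.9  88.2] [-0.7 -0.2  0.4] 61.8
wrist_12 scale 0.71 origin 0 0
side_12 scale 2.5 origin 200 180
(np.float64(276.4), np.float64(220.7)) (np.int32(257), np.int32(193), np.int32(43), np.int32(53), np.int32(1645)) [456.4444606  137.68927208  20.        ]
(np.float64(89.5), np.float64(250.7)) (np.int32(69), np.int32(229), np.int32(41), np.int32(33), np.int32(716)) [432.27510953 284.25694933  20.        ]
```

View pics/m12.png

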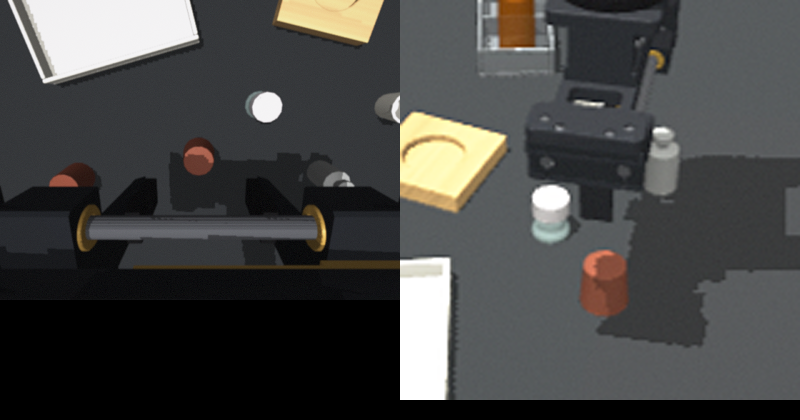

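Emit:
{"api": "servo_tool", "payload": {
  "motion": [
    [0,-0.017,0.12,0,0,0],
    [0,-0.017,0.26,0,0,0],
    [0,-0.017,0.4,0,0,0],
    [0,-0.017,0.5,0,0,0],
    [0,-0.017,0.56,0,0,0],
    [0,-0.017,0.6,0,0,0],
    [0,-0.017,0.6,0,0,0]
  ]
}}

```text
time_s: 16.83
position: [456.7, 137.7, -1.0]
orientation: [[1.0, -0.001, 0.0], [-0.001, -1.0, -0.0], [0.0, 0.0, -1.0]]
ft_force: [0.6, 0.7, -0.0]
finger_gap: 61.8
```

```bash
python3 look.py scene:13 side:13; python3 mont.py m13 side_13:230:230:100:100 scene_13:270:110:90:90;python3 - <<'E'
from h import *
A=cal('scene');B=cal('side')
for z in (5,10,15,20): print(z,proj(B,(456,136.5+31+17,z)),proj(A,(465,136.5-31-17,z)))
E
```

```text
16.83 [456.7 137.7  -1. ] [ 0.6  0.7 -0. ] 61.8
side_13 scale 4.0 origin 230 230
scene_13 scale 4.44 origin 270 110
5 [276.7770593  317.15177269] [305.51343629 175.15550773]
10 [276.82158484 315.09881444] [305.52260212 173.74523094]
15 [276.86642415 313.03138884] [305.53180564 172.32915336]
20 [276.91158056 310.94934243] [305.54104711 170.90723913]
```

View pics/m13.png

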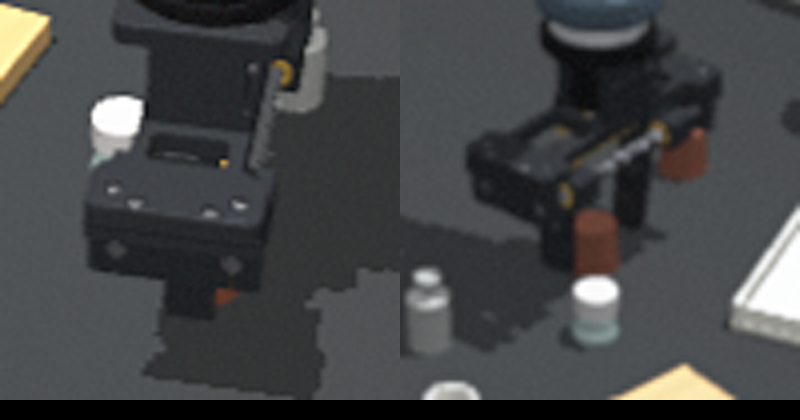

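Tips are at about z 20, which fits. Going 11 mm further down and gripping.

Emit:
{"api": "servo_tool", "payload": {
  "motion": [
    [0,0,0.025,0,0,0],
    [0,0,0.05,0,0,0],
    [0,0,0.075,0,0,0],
    [0,0,0.075,0,0,0]
  ]
}}

```text
time_s: 17.27
position: [455.9, 138.0, -12.9]
orientation: [[1.0, -0.001, -0.001], [-0.001, -1.0, -0.0], [-0.001, 0.0, -1.0]]
ft_force: [0.7, -0.4, 0.5]
finger_gap: 61.6
```

Emit:
{"api": "servo_tool", "payload": {
  "motion": [
    [0,0,0,0,0,0],
    [0,0,0,0,0,0],
    [0,0,0,0,0,0],
    [0,0,0,0,0,0],
    [0,0,0,0,0,0],
    [0,0,0,0,0,0],
    [0,0,0,0,0,0],
    [0,0,0,0,0,0]
  ],
  "jaw": -1,
  "newtons": 15
}}

```text
time_s: 17.93
position: [456.4, 138.0, -12.2]
orientation: [[1.0, -0.001, 0.0], [-0.001, -1.0, 0.0], [0.0, -0.0, -1.0]]
ft_force: [-0.3, 0.4, 0.4]
finger_gap: 34.2
```

Emit:
{"api": "servo_tool", "payload": {
  "motion": [
    [0,0,-0.02,0,0,0],
    [0,0,-0.06,0,0,0],
    [0,0,-0.12,0,0,0],
    [0,0,-0.2,0,0,0],
    [0,0,-0.3,0,0,0],
    [0,0,-0.4,0,0,0],
    [0,0,-0.45,0,0,0],
    [0,0,-0.45,0,0,0]
  ]
}}

```text
time_s: 18.6
position: [458.2, 138.1, 57.6]
orientation: [[1.0, -0.001, 0.005], [-0.001, -1.0, 0.0], [0.005, -0.0, -1.0]]
ft_force: [-0.5, -0.3, -0.3]
finger_gap: 34.1
```

```bash
python3 look.py scene:14 side:14; python3 mont.py m14 side_14:220:200:120:120 scene_14:270:90:100:100
```

```text
18.6 [458.2 138.1  57.6] [-0.5 -0.3 -0.3] 34.1
side_14 scale 3.33 origin 220 200
scene_14 scale 4.0 origin 270 90
```

View pics/m14.png

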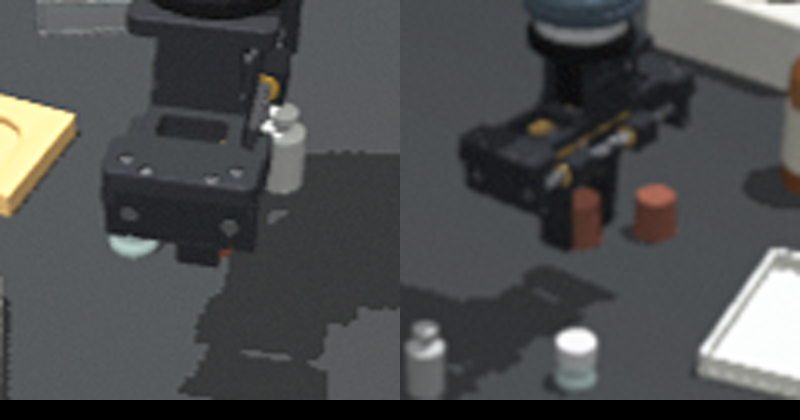

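Emit:
{"api": "servo_tool", "payload": {
  "motion": [
    [0.06,-0.03,0,0,0,0],
    [0.17,-0.08,0,0,0,0],
    [0.3,-0.14,0,0,0,0],
    [0.44,-0.2,0,0,0,0],
    [0.58,-0.27,0,0,0,0],
    [0.72,-0.33,0,0,0,0],
    [0.82,-0.38,0,0,0,0],
    [0.87,-0.4,0,0,0,0]
  ]
}}

```text
time_s: 19.37
position: [588.5, 198.9, 53.9]
orientation: [[1.0, -0.0, -0.0], [-0.0, -1.0, 0.0], [-0.0, -0.0, -1.0]]
ft_force: [0.3, 0.3, -0.1]
finger_gap: 34.2
```

Emit:
{"api": "servo_tool", "payload": {
  "motion": [
    [0,0,0.05,0,0,0],
    [0,0,0.13,0,0,0],
    [0,0,0.2,0,0,0],
    [0,0,0.2,0,0,0],
    [0,0,0.2,0,0,0]
  ]
}}

```text
time_s: 19.78
position: [584.8, 197.4, 23.3]
orientation: [[1.0, -0.001, -0.004], [-0.001, -1.0, -0.001], [-0.004, 0.001, -1.0]]
ft_force: [0.2, 0.1, 0.0]
finger_gap: 34.3
```

```bash
python3 look.py scene:15 side:15 wrist:15; python3 mont.py m15 side_15:120:200:200:200 scene_15:310:90:100:100
```

```text
19.78 [584.8 197.4  23.3] [0.2 0.1 0. ] 34.3
side_15 scale 2.0 origin 120 200
scene_15 scale 4.0 origin 310 90
```

View pics/m15.png

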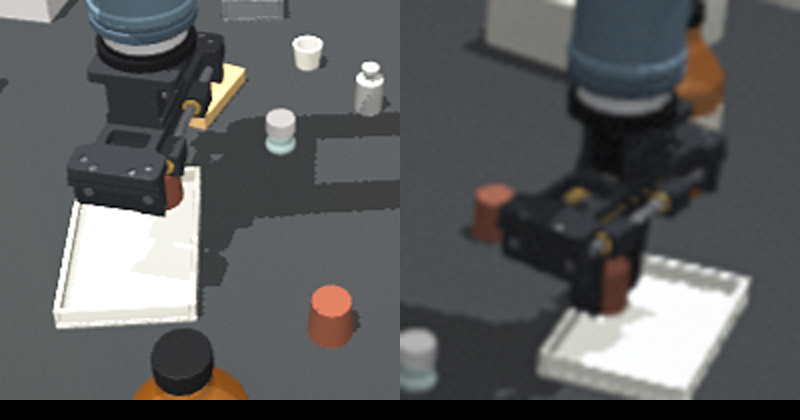

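View pics/wrist_15.png

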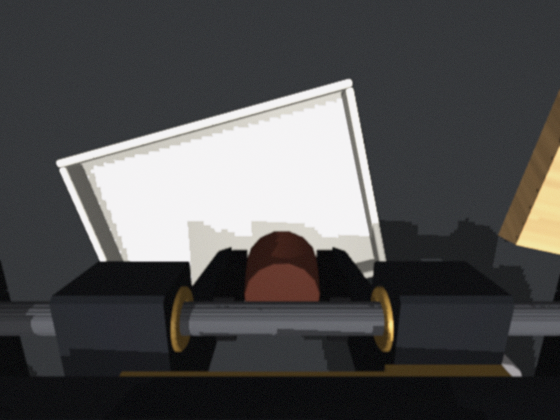

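Run:
```python
from h import *
C=cal('wrist')
a,b=onz(C,62,162,20),onz(C,349,83,20); print(a,b,np.linalg.norm(a-b))
u=(a-b)/np.linalg.norm(a-b); x=np.array([u[1],-u[0],0]); c=(a+b)/2-54*x; print(x,c)
for w in [(585,197.5,0),(588,198,0),(621,247.5,0)]:
    d=np.array(w)-c; print(w,d@x,d@u)
```

```text
[636.73100744 311.90290672  20.        ] [675.11382947 163.97415864  20.        ] 152.8272080935701
[0.96794772 0.25115176 0.        ] [603.65324142 224.37633773  20.        ]
(585, 197.5, 0) -24.805402031250868 -21.330095530591525
(588, 198, 0) -21.775982983338633 -21.599576943951583
(621, 247.5, 0) 22.59830390776045 18.025827317789798
```

Emit:
{"api": "servo_tool", "payload": {
  "motion": [
    [0.01,0,0.03,0,0,0],
    [0.01,0,0.07,0,0,0],
    [0.01,0,0.11,0,0,0],
    [0.01,0,0.15,0,0,0],
    [0.01,0,0.18,0,0,0],
    [0.01,0,0.2,0,0,0],
    [0.01,0,0.2,0,0,0],
    [0.01,0,0.2,0,0,0]
  ]
}}

```text
time_s: 20.6
position: [588.2, 197.9, -5.2]
orientation: [[1.0, -0.001, -0.001], [-0.001, -1.0, -0.0], [-0.001, 0.0, -1.0]]
ft_force: [-0.5, 0.6, -1.1]
finger_gap: 34.4
```

Emit:
{"api": "servo_tool", "payload": {
  "motion": [
    [0,0,0.004,0,0,0],
    [0,0,0.008,0,0,0],
    [0,0,0.008,0,0,0]
  ]
}}

```text
time_s: 20.85
position: [588.6, 197.9, -5.8]
orientation: [[1.0, -0.001, 0.0], [-0.001, -1.0, 0.0], [0.0, -0.0, -1.0]]
ft_force: [0.1, -0.6, -0.6]
finger_gap: 34.1
```

Emit:
{"api": "servo_tool", "payload": {
  "motion": [
    [0,0,0.004,0,0,0],
    [0,0,0.01,0,0,0],
    [0,0,0.013,0,0,0],
    [0,0,0.013,0,0,0]
  ]
}}

```text
time_s: 21.18
position: [588.3, 197.9, -8.1]
orientation: [[1.0, -0.001, -0.0], [-0.001, -1.0, -0.0], [-0.0, 0.0, -1.0]]
ft_force: [0.4, -0.0, -0.7]
finger_gap: 34.0
```

Emit:
{"api": "servo_tool", "payload": {
  "motion": [
    [0,0,0,0,0,0],
    [0,0,0,0,0,0],
    [0,0,0,0,0,0],
    [0,0,0,0,0,0],
    [0,0,-0.06,0,0,0],
    [0,0,-0.15,0,0,0],
    [0,0,-0.3,0,0,0],
    [0,0,-0.45,0,0,0]
  ],
  "jaw": 0.05
}}

```text
time_s: 21.85
position: [588.1, 197.9, 61.0]
orientation: [[1.0, -0.001, -0.001], [-0.001, -1.0, -0.0], [-0.001, 0.0, -1.0]]
ft_force: [0.3, 0.6, -0.1]
finger_gap: 46.2
```

```bash
python3 look.py scene:16 wrist:16; python3 mont.py m16 wrist_16:0:0:560:420 scene_16:310:90:100:100
```

```text
21.85 [588.1 197.9  61. ] [ 0.3  0.6 -0.1] 46.2
wrist_16 scale 0.71 origin 0 0
scene_16 scale 4.0 origin 310 90
```

View pics/m16.png

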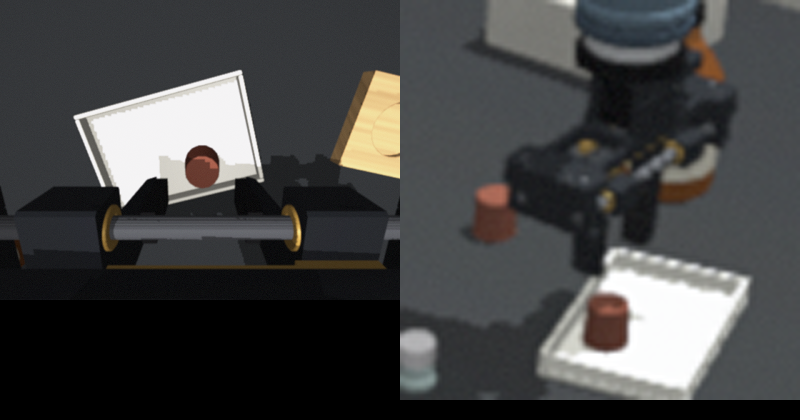

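Run:
```python
from h import *
A=cal('scene')
print(onz(A,377,136,0),onz(A,366,133,0),onz(A,389,134,0))
```

```text
[496.47921664 424.95166288   0.        ] [456.97930832 419.05178814   0.        ] [520.03673616 461.32716745   0.        ]
```

Emit:
{"api": "servo_tool", "payload": {
  "motion": [
    [0,0,-0.25,0,0,0],
    [-0.2,-0.1,-0.35,0,0,0],
    [-0.45,-0.22,-0.35,0,0,0],
    [-0.7,-0.34,-0.35,0,0,0],
    [-0.95,-0.45,-0.35,0,0,0],
    [-0.95,-0.45,-0.35,0,0,0]
  ],
  "jaw": 0.4
}}

```text
time_s: 22.45
position: [438.7, 267.4, 111.1]
orientation: [[1.0, 0.003, -0.006], [0.003, -1.0, -0.0], [-0.006, 0.0, -1.0]]
ft_force: [-0.2, 0.9, -0.9]
finger_gap: 61.7
```

Emit:
{"api": "servo_tool", "payload": {
  "motion": [
    [-0.119,-0.08,0.12,0,0,0],
    [-0.119,-0.08,0.25,0,0,0],
    [-0.119,-0.08,0.25,0,0,0],
    [-0.119,-0.08,0.25,0,0,0],
    [-0.119,-0.08,0.25,0,0,0]
  ]
}}

```text
time_s: 22.87
position: [429.2, 277.4, 75.4]
orientation: [[1.0, -0.001, 0.001], [-0.001, -1.0, 0.0], [0.001, -0.0, -1.0]]
ft_force: [-1.0, -0.3, -0.3]
finger_gap: 61.6
```

```bash
python3 look.py wrist:17
python3 - <<'E'
from h import *
C=cal('wrist');
b=rd("wrist_17"); H,S,V=cv2.split(cv2.cvtColor(b,cv2.COLOR_BGR2HSV))
for c,s in blobs(((H<12)|(H>172))&(S>110)&(V>60)): print(c,s,onz(C,*c,20))
E
```

```text
22.87 [429.2 277.4  75.4] [-1.  -0.3 -0.3] 61.6
(np.float64(405.4), np.float64(1.4)) (np.int32(393), np.int32(0), np.int32(26), np.int32(5), np.int32(88)) [569.25504532 202.3591591   20.        ]
(np.float64(92.0), np.float64(99.7)) (np.int32(81), np.int32(93), np.int32(20), np.int32(15), np.int32(73)) [513.80774894 399.26842521  20.        ]
(np.float64(110.2), np.float64(159.6)) (np.int32(104), np.int32(152), np.int32(13), np.int32(14), np.int32(32)) [475.39881811 393.00799339  20.        ]
(np.float64(99.2), np.float64(176.8)) (np.int32(87), np.int32(168), np.int32(22), np.int32(19), np.int32(68)) [463.67797229 402.25894551  20.        ]
(np.float64(280.0), np.float64(226.3)) (np.int32(259), np.int32(198), np.int32(46), np.int32(56), np.int32(1685)) [427.77900777 277.98856655  20.        ]
```

View pics/wrist_17.png

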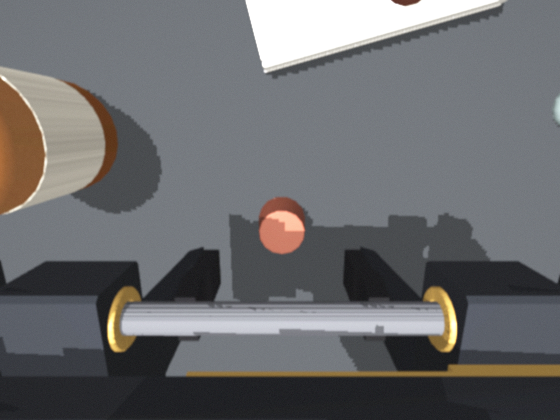

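Wrist view: the stopper at (280,226) is centred between the fingers, and the brown bottle stays clear. Descend and grip.

Emit:
{"api": "servo_tool", "payload": {
  "motion": [
    [0,0,0.12,0,0,0],
    [0,0,0.26,0,0,0],
    [0,0,0.4,0,0,0],
    [0,0,0.5,0,0,0],
    [0,0,0.55,0,0,0],
    [0,0,0.58,0,0,0],
    [0,0,0.58,0,0,0],
    [0,0,0.58,0,0,0]
  ]
}}

```text
time_s: 23.58
position: [429.0, 277.7, -11.6]
orientation: [[1.0, -0.001, 0.001], [-0.001, -1.0, 0.0], [0.001, -0.0, -1.0]]
ft_force: [-0.1, -0.4, -0.3]
finger_gap: 61.8
```

Emit:
{"api": "servo_tool", "payload": {
  "motion": [
    [0,0,0,0,0,0],
    [0,0,0,0,0,0],
    [0,0,0,0,0,0],
    [0,0,0,0,0,0],
    [0,0,0,0,0,0],
    [0,0,0,0,0,0],
    [0,0,0,0,0,0],
    [0,0,0,0,0,0]
  ],
  "jaw": -1
}}

```text
time_s: 24.25
position: [428.4, 277.6, -12.1]
orientation: [[1.0, -0.001, 0.001], [-0.001, -1.0, 0.0], [0.001, -0.0, -1.0]]
ft_force: [-1.1, -0.7, 5.3]
finger_gap: 34.0
```

Emit:
{"api": "servo_tool", "payload": {
  "motion": [
    [0,0,-0.02,0,0,0],
    [0,0,-0.06,0,0,0],
    [0,0,-0.12,0,0,0],
    [0,0,-0.2,0,0,0],
    [0,0,-0.3,0,0,0],
    [0,0,-0.4,0,0,0],
    [0,0,-0.5,0,0,0],
    [0,0,-0.5,0,0,0]
  ]
}}

```text
time_s: 24.92
position: [430.6, 278.5, 66.4]
orientation: [[1.0, -0.0, 0.006], [-0.0, -1.0, 0.002], [0.006, -0.002, -1.0]]
ft_force: [1.5, 0.2, -0.2]
finger_gap: 33.6
```

Emit:
{"api": "servo_tool", "payload": {
  "motion": [
    [0.08,0.01,0,0,0,0],
    [0.2,0.03,0,0,0,0],
    [0.34,0.06,0,0,0,0],
    [0.48,0.08,0,0,0,0],
    [0.62,0.1,0,0,0,0],
    [0.76,0.12,0,0,0,0],
    [0.9,0.14,0,0,0,0],
    [1.0,0.16,0,0,0,0]
  ]
}}

```text
time_s: 25.58
position: [580.0, 252.5, 61.3]
orientation: [[1.0, -0.001, -0.0], [-0.001, -1.0, -0.0], [-0.0, 0.0, -1.0]]
ft_force: [-0.6, -1.0, -0.0]
finger_gap: 34.1
```

Emit:
{"api": "servo_tool", "payload": {
  "motion": [
    [0.13,0.02,0,0,0,0],
    [0.24,0.04,0,0,0,0],
    [0.283,0.04,0.04,0,0,0],
    [0.283,0.04,0.12,0,0,0],
    [0.283,0.04,0.2,0,0,0],
    [0.283,0.04,0.25,0,0,0],
    [0.283,0.04,0.25,0,0,0],
    [0.283,0.04,0.25,0,0,0]
  ]
}}

```text
time_s: 26.25
position: [618.8, 247.5, 23.5]
orientation: [[1.0, 0.0, -0.003], [0.0, -1.0, -0.001], [-0.003, 0.001, -1.0]]
ft_force: [0.0, -0.1, 0.6]
finger_gap: 34.2
```

```bash
python3 look.py scene:18 side:18; python3 mont.py m18 side_18:120:200:200:200 scene_18:310:90:100:100
```

```text
26.25 [618.8 247.5  23.5] [ 0.  -0.1  0.6] 34.2
side_18 scale 2.0 origin 120 200
scene_18 scale 4.0 origin 310 90
```

View pics/m18.png

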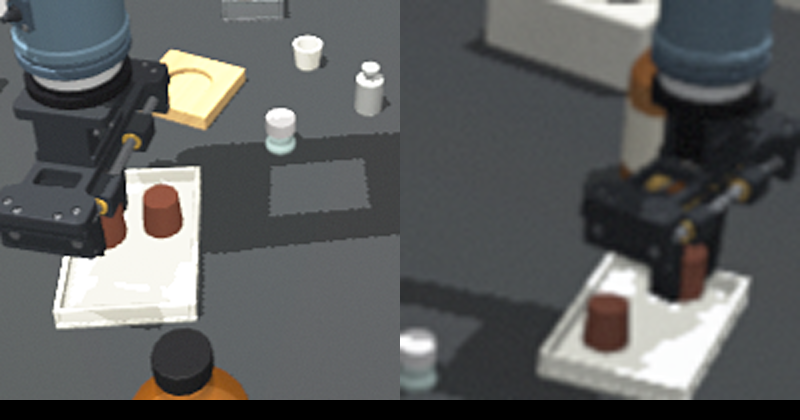

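Emit:
{"api": "servo_tool", "payload": {
  "motion": [
    [0,0,0.04,0,0,0],
    [0,0,0.09,0,0,0],
    [0,0,0.14,0,0,0],
    [0,0,0.18,0,0,0],
    [0,0,0.2,0,0,0],
    [0,0,0.205,0,0,0],
    [0,0,0.21,0,0,0],
    [0,0,0.21,0,0,0]
  ]
}}

```text
time_s: 27.02
position: [620.7, 247.4, -6.5]
orientation: [[1.0, -0.001, 0.0], [-0.001, -1.0, 0.0], [0.0, -0.0, -1.0]]
ft_force: [-0.9, 0.1, -0.2]
finger_gap: 34.5
```

Emit:
{"api": "servo_tool", "payload": {
  "motion": [
    [0,0,0.004,0,0,0],
    [0,0,0.008,0,0,0],
    [0,0,0.01,0,0,0],
    [0,0,0.01,0,0,0]
  ]
}}

```text
time_s: 27.35
position: [620.6, 247.4, -7.9]
orientation: [[1.0, -0.001, 0.0], [-0.001, -1.0, 0.0], [0.0, -0.0, -1.0]]
ft_force: [-0.5, 0.1, -0.0]
finger_gap: 34.2
```

Emit:
{"api": "servo_tool", "payload": {
  "motion": [
    [0,0,0,0,0,0],
    [0,0,0,0,0,0],
    [0,0,0,0,0,0],
    [0,0,0,0,0,0],
    [0,0,-0.06,0,0,0],
    [0,0,-0.15,0,0,0],
    [0,0,-0.35,0,0,0],
    [0,0,-0.55,0,0,0]
  ],
  "jaw": 0.05
}}

```text
time_s: 28.02
position: [619.7, 247.2, 75.5]
orientation: [[1.0, -0.001, -0.002], [-0.001, -1.0, -0.0], [-0.002, 0.0, -1.0]]
ft_force: [0.4, 1.0, 0.4]
finger_gap: 46.5
```

Emit:
{"api": "servo_tool", "payload": {
  "motion": [
    [-0.2,0.2,-0.1,0,0,0],
    [-0.4,0.4,-0.2,0,0,0],
    [-0.6,0.6,-0.3,0,0,0],
    [-0.8,0.8,-0.3,0,0,0],
    [-0.8,1.0,-0.3,0,0,0],
    [-0.8,1.0,-0.3,0,0,0]
  ]
}}

```text
time_s: 28.52
position: [499.3, 93.1, 121.5]
orientation: [[1.0, -0.004, 0.002], [-0.004, -1.0, -0.002], [0.002, 0.002, -1.0]]
ft_force: [0.2, -0.3, 0.0]
finger_gap: 46.6
```

```bash
python3 look.py scene:19 side:19; python3 mont.py m19 side_19:120:200:200:200 scene_19:260:90:150:150
```

```text
28.52 [499.3  93.1 121.5] [ 0.2 -0.3  0. ] 46.6
side_19 scale 2.0 origin 120 200
scene_19 scale 2.67 origin 260 90
```

View pics/m19.png

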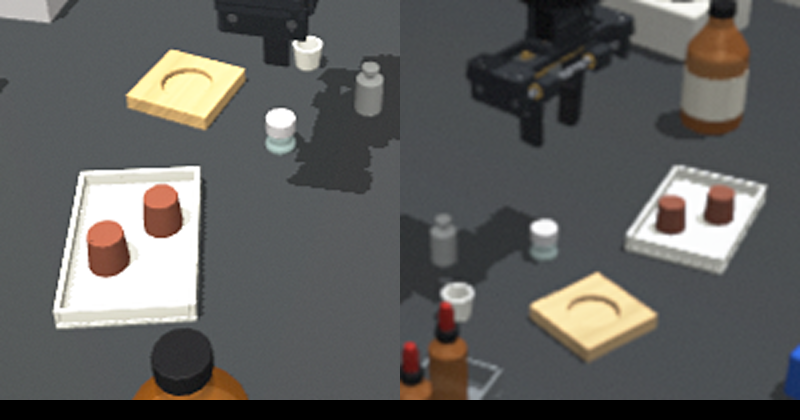

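Both stoppers stand on their wide ends in the tray. On to the weight.

Emit:
{"api": "servo_tool", "payload": {
  "motion": [
    [-0.15,0.22,0,0,0,0],
    [-0.3,0.44,0.1,0,0,0],
    [-0.44,0.66,0.2,0,0,0],
    [-0.447,0.68,0.24,0,0,0],
    [-0.447,0.68,0.24,0,0,0],
    [-0.447,0.68,0.24,0,0,0]
  ],
  "jaw": 0.35
}}

```text
time_s: 29.12
position: [434.4, -4.0, 84.1]
orientation: [[1.0, -0.001, 0.001], [-0.001, -1.0, 0.0], [0.001, -0.0, -1.0]]
ft_force: [1.2, 0.1, 0.1]
finger_gap: 59.1
```

```bash
python3 look.py wrist:20
python3 - <<'E'
from h import *
C=cal('wrist')
for p in [(433,-5,55),(433,-5,38),(433,-5,0)]: print(proj(C,p))
E
```

```text
29.12 [434.4  -4.   84.1] [1.2 0.1 0.1] 59.1
[282.48926292 239.12469558]
[282.4148371  230.62305708]
[282.28293278 215.55566697]
```

View pics/wrist_20.png

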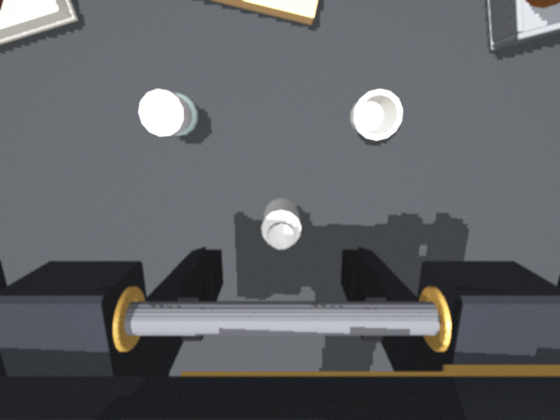

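Emit:
{"api": "servo_tool", "payload": {
  "motion": [
    [0,0,0.12,0,0,0],
    [0,0,0.26,0,0,0],
    [0,0,0.4,0,0,0],
    [0,0,0.5,0,0,0],
    [0,0,0.57,0,0,0],
    [0,0,0.6,0,0,0],
    [0,0,0.6,0,0,0],
    [0,0,0.6,0,0,0]
  ]
}}

```text
time_s: 29.83
position: [434.4, -3.9, -5.9]
orientation: [[1.0, 0.001, 0.001], [0.001, -1.0, -0.0], [0.001, 0.0, -1.0]]
ft_force: [-0.1, 0.4, 0.8]
finger_gap: 59.6
```

Emit:
{"api": "servo_tool", "payload": {
  "motion": [
    [0,0,0,0,0,0],
    [0,0,0,0,0,0],
    [0,0,0,0,0,0],
    [0,0,0,0,0,0],
    [0,0,0,0,0,0],
    [0,0,0,0,0,0],
    [0,0,0,0,0,0],
    [0,0,0,0,0,0]
  ],
  "jaw": -1,
  "newtons": 30
}}

```text
time_s: 30.5
position: [433.5, -4.6, -6.2]
orientation: [[1.0, -0.001, 0.0], [-0.001, -1.0, -0.0], [0.0, 0.0, -1.0]]
ft_force: [-1.0, 0.9, 4.8]
finger_gap: 27.4
```

Emit:
{"api": "servo_tool", "payload": {
  "motion": [
    [0,0,-0.02,0,0,0],
    [0,0,-0.06,0,0,0],
    [0,0,-0.12,0,0,0],
    [0,0,-0.2,0,0,0],
    [0,0,-0.3,0,0,0],
    [0,0,-0.4,0,0,0],
    [0,0,-0.5,0,0,0],
    [0,0,-0.5,0,0,0]
  ]
}}

```text
time_s: 31.17
position: [435.5, -5.1, 71.6]
orientation: [[1.0, -0.0, 0.005], [-0.0, -1.0, -0.002], [0.005, 0.002, -1.0]]
ft_force: [0.5, -0.1, -1.6]
finger_gap: 27.4
```

```bash
python3 look.py scene:21 side:21; python3 mont.py m21 side_21:240:160:120:120 scene_21:220:110:120:120
```

```text
31.17 [435.5  -5.1  71.6] [ 0.5 -0.1 -1.6] 27.4
side_21 scale 3.33 origin 240 160
scene_21 scale 3.33 origin 220 110
```

View pics/m21.png

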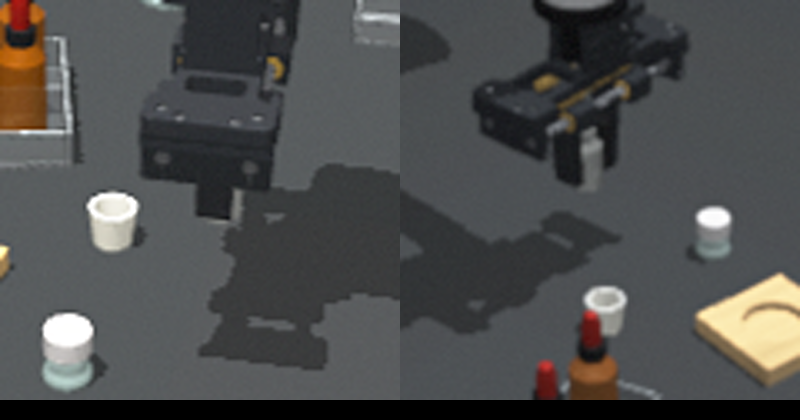

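Emit:
{"api": "servo_tool", "payload": {
  "motion": [
    [0.08,0,0,0,0,0],
    [0.2,-0.01,0,0,0,0],
    [0.32,-0.02,0,0,0,0],
    [0.44,-0.03,0,0,0,0],
    [0.56,-0.04,0,0,0,0],
    [0.68,-0.05,0,0,0,0],
    [0.78,-0.06,0,0,0,0],
    [0.84,-0.06,0,0,0,0]
  ]
}}

```text
time_s: 31.93
position: [559.8, 4.7, 67.1]
orientation: [[1.0, -0.0, -0.001], [-0.0, -1.0, 0.0], [-0.001, -0.0, -1.0]]
ft_force: [0.1, 0.1, -1.3]
finger_gap: 27.4
```

Emit:
{"api": "servo_tool", "payload": {
  "motion": [
    [0.1,0,0,0,0,0],
    [0.22,0,0,0,0,0],
    [0.34,0,0,0,0,0],
    [0.41,0,0,0,0,0],
    [0.43,0,0,0,0,0],
    [0.43,0,0,0,0,0]
  ]
}}

```text
time_s: 32.43
position: [623.3, 4.4, 67.4]
orientation: [[1.0, -0.001, -0.002], [-0.001, -1.0, 0.0], [-0.002, -0.0, -1.0]]
ft_force: [-0.1, 0.6, -2.2]
finger_gap: 26.7
```

```bash
python3 look.py scene:22 side:22 wrist:22; python3 mont.py m22 wrist_22:0:0:560:420 scene_22:280:130:100:100
```

```text
32.43 [623.3   4.4  67.4] [-0.1  0.6 -2.2] 26.7
wrist_22 scale 0.71 origin 0 0
scene_22 scale 4.0 origin 280 130
```

View pics/m22.png

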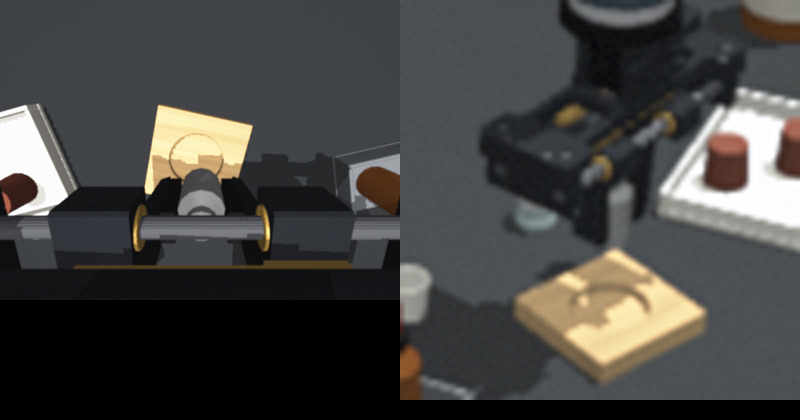

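```bash
python3 - <<'E'
from h import *
C=cal('wrist');A=cal('scene');B=cal('side')
a,b=onz(C,221.5,148.5,16),onz(C,353,175,16);print(a,b,np.linalg.norm(a-b))
u=(a-b)/np.linalg.norm(a-b);x=np.array([u[1],-u[0],0]);print("c",(a+b)/2-45*x)
t=onz(C,274.5,186,16);print("recess far",t, "c",t-[26.5,0,0]);print(onz(C,236.6,222,16),onz(C,312,222,16))
s=lambda x,y:(280+x/4,130+y/4)
P=[onz(A,*s(*q),16)[:2] for q in [(613,250),(707,316),(602,368),(515,303)]];print("scene corners c",np.mean(P,0)); 
l=onz(A,*s(567,296),16);r=onz(A,*s(650,300),16);print(l,r,(l+r)/2)
print("weight bottom", tri(A,s(616,243),B,proj(B,(623,4.5,72)))[0],proj(A,(624,4.5,73)))
E
python3 mont.py m22b wrist_22:200:130:180:180 side_22:170:190:100:100
```

```text
[675.72757717  43.4580339   16.        ] [658.09786052 -44.27454529  16.        ] 89.48638086714797
c [622.79465277   8.4571967   16.        ]
recess far [650.61874948   8.68382447  16.        ] c [624.11874948   8.68382447  16.        ]
[625.00797065  35.45601218  16.        ] [624.96707422 -17.46217673  16.        ]
scene corners c [829.37546236 171.4523584 ]
[801.67913134 165.69728447  16.        ] [845.84870581 196.57357037  16.        ] [823.76391858 181.13542742  16.        ]
weight bottom [724.07945377  90.90522858  98.5099147 ] [332.62951467 189.06529731]
wrist_22 scale 2.22 origin 200 130
side_22 scale 4.0 origin 170 190
```

View pics/m22b.png

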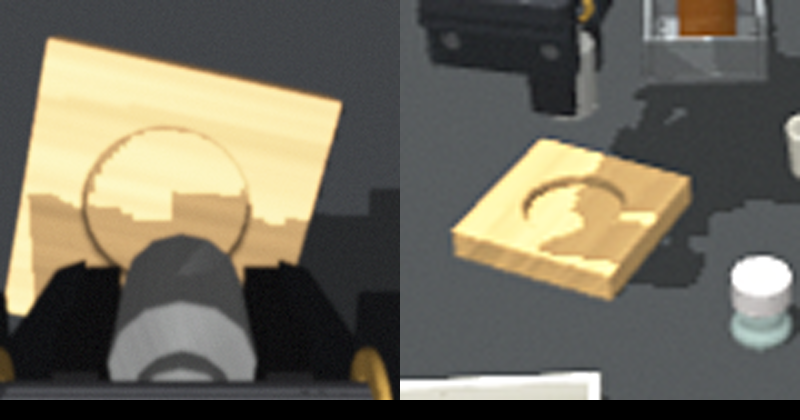

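Recess centre from the wrist view is (624,8.6); the scene and side views gave (624,5.5). I'll aim at (624,7.5), well inside the ±12 mm clearance. My scene crop numbers in that last script ignored the panel offset, so I'm discarding them.

Emit:
{"api": "servo_tool", "payload": {
  "motion": [
    [0,-0.02,0.06,0,0,0],
    [0,-0.02,0.14,0,0,0],
    [0,-0.02,0.22,0,0,0],
    [0,-0.02,0.29,0,0,0],
    [0,-0.02,0.34,0,0,0],
    [0,-0.02,0.36,0,0,0],
    [0,-0.02,0.36,0,0,0],
    [0,-0.02,0.36,0,0,0]
  ]
}}

```text
time_s: 33.25
position: [623.9, 7.3, 14.3]
orientation: [[1.0, -0.001, -0.0], [-0.001, -1.0, 0.0], [-0.0, -0.0, -1.0]]
ft_force: [-0.3, 1.0, -0.6]
finger_gap: 27.4
```

```bash
python3 look.py scene:23 side:23; python3 mont.py m23 side_23:170:190:100:100 scene_23:280:140:100:100
```

```text
33.25 [623.9   7.3  14.3] [-0.3  1.  -0.6] 27.4
side_23 scale 4.0 origin 170 190
scene_23 scale 4.0 origin 280 140
```

View pics/m23.png

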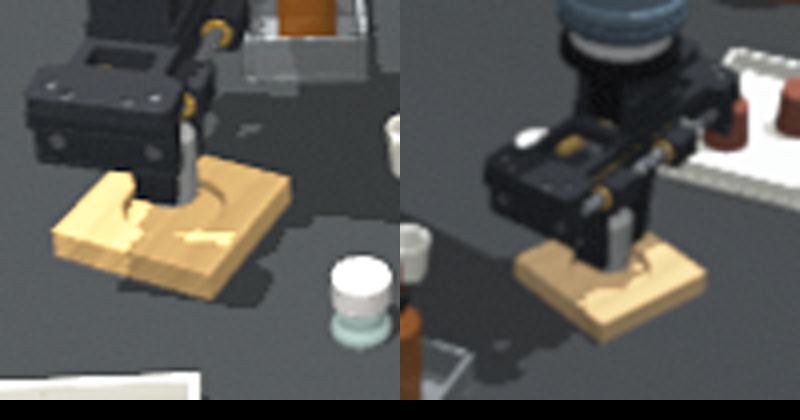

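Emit:
{"api": "servo_tool", "payload": {
  "motion": [
    [0,0,0.015,0,0,0],
    [0,0,0.03,0,0,0],
    [0,0,0.045,0,0,0],
    [0,0,0.06,0,0,0],
    [0,0,0.068,0,0,0],
    [0,0,0.074,0,0,0],
    [0,0,0.074,0,0,0]
  ]
}}

```text
time_s: 33.93
position: [623.6, 7.4, 3.1]
orientation: [[1.0, -0.001, -0.0], [-0.001, -1.0, 0.0], [-0.0, -0.0, -1.0]]
ft_force: [-0.4, 0.1, -1.4]
finger_gap: 26.9
```

Emit:
{"api": "servo_tool", "payload": {
  "motion": [
    [0,0,0.004,0,0,0],
    [0,0,0.008,0,0,0],
    [0,0,0.008,0,0,0]
  ]
}}

```text
time_s: 34.18
position: [623.8, 7.4, 2.2]
orientation: [[1.0, -0.001, -0.0], [-0.001, -1.0, 0.0], [-0.0, -0.0, -1.0]]
ft_force: [-0.3, 0.1, -2.0]
finger_gap: 27.1
```

```bash
python3 look.py scene:24 side:24; python3 mont.py m24 side_24:170:190:100:100 scene_24:280:140:100:100
```

```text
34.18 [623.8   7.4   2.2] [-0.3  0.1 -2. ] 27.1
side_24 scale 4.0 origin 170 190
scene_24 scale 4.0 origin 280 140
```

View pics/m24.png

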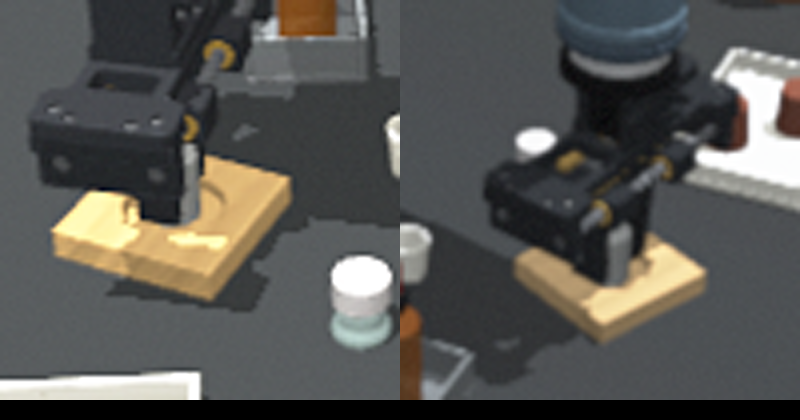

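Emit:
{"api": "servo_tool", "payload": {
  "motion": [
    [0,0,0.003,0,0,0],
    [0,0,0.006,0,0,0],
    [0,0,0.007,0,0,0],
    [0,0,0.007,0,0,0]
  ]
}}

```text
time_s: 34.62
position: [624.0, 7.4, 1.9]
orientation: [[1.0, -0.001, 0.0], [-0.001, -1.0, -0.0], [0.0, 0.0, -1.0]]
ft_force: [-1.6, 0.1, 4.7]
finger_gap: 27.0
```

Force changed from -2 N to +4.7 N, so the weight is on the floor of the recess. Release and rise.

Emit:
{"api": "servo_tool", "payload": {
  "motion": [
    [0,0,0,0,0,0],
    [0,0,0,0,0,0],
    [0,0,0,0,0,0],
    [0,0,0,0,0,0],
    [0,0,0,0,0,0],
    [0,0,-0.06,0,0,0],
    [0,0,-0.2,0,0,0],
    [0,0,-0.4,0,0,0]
  ],
  "jaw": 0.1
}}

```text
time_s: 35.28
position: [621.5, 7.7, 59.5]
orientation: [[1.0, -0.001, -0.006], [-0.001, -1.0, 0.001], [-0.006, -0.001, -1.0]]
ft_force: [-0.2, -0.3, 0.0]
finger_gap: 48.0
```

Emit:
{"api": "servo_tool", "payload": {
  "motion": [
    [0,0,-0.2,0,0,0],
    [0,0,-0.4,0,0,0],
    [0,0,-0.6,0,0,0],
    [-0.3,0,-0.7,0,0,0],
    [-0.6,0,-0.7,0,0,0],
    [-0.9,0,-0.7,0,0,0],
    [-0.9,0,-0.7,0,0,0],
    [-0.9,0,-0.7,0,0,0]
  ]
}}

```text
time_s: 35.95
position: [485.9, 8.0, 166.5]
orientation: [[1.0, -0.001, -0.001], [-0.001, -1.0, 0.0], [-0.001, -0.0, -1.0]]
ft_force: [0.0, -0.5, 0.7]
finger_gap: 48.3
```

```bash
python3 look.py scene:25 side:25; python3 mont.py m25 side_25:120:130:250:250 scene_25:190:100:220:220
```

```text
35.95 [485.9   8.  166.5] [ 0.  -0.5  0.7] 48.3
side_25 scale 1.6 origin 120 130
scene_25 scale 1.82 origin 190 100
```

View pics/m25.png

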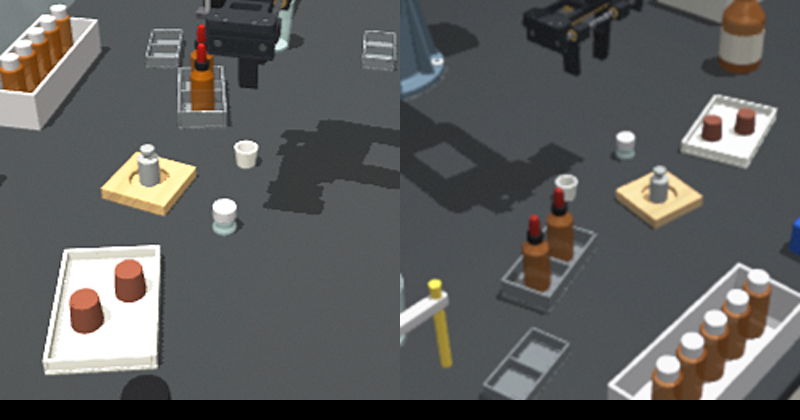

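Run:
```python
from h import *
for n in ("side_25","side0"):
    H,S,V=cv2.split(cv2.cvtColor(rd(n),cv2.COLOR_BGR2HSV))
    print(n,[c for c,s in blobs((S<60)&(V>140)) if 240<c[0]<290 and 215<c[1]<280])
o=ctrl.get_obs();print(np.abs(o["joint_vel"]).max(),o["time_s"])
ctrl.sign_off()
```

```text
side_25 [(np.float64(273.3), np.float64(225.5)), (np.float64(259.5), np.float64(264.6))]
side0 [(np.float64(273.1), np.float64(225.4)), (np.float64(259.4), np.float64(264.3))]
0.04137480522606414 36.05
the job is handed in; nothing more can be done
```

The job is done and handed in at 36 s. Both bottles went first, then both stoppers, then the weight. I placed them as follows:
- **Bottles:** upright, one in each bay of the largest grey caddy.
- **Stoppers:** standing on their wide ends in the white tray.
- **Weight:** upright in the recess of the wooden block.

**Last checks:** the final scene and side pictures show all five things upright in place. The crucible and jar moved less than 0.4 pixel in the side view. The gripper was open and clear of everything, and the highest wrist force I read was about 5 N.

**What disagreed:** the fingertips were about 19 mm above the reported TCP height, not 22 mm ahead of the TCP as described. My first grip closed on air above the bottle; I corrected for the difference and it held for every later grip. The views also differed by 2–3 mm on a few positions, which was within the clearances.

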